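Serve out the griddle: corn cakes into the hot cabinet

TASK

First switch the griddle off by pulling its green lever fully over towards the robot. Then use the spatula to take every corn cake off the griddle and lay it flat inside the hot cabinet, one cake to a bay, any cake in any bay; never touch the food with the gripper. When all the cakes are in, lay the spatula back in its tray the way it lay, let go of it, and last of all switch the cabinet on by pushing its red lever fully over, away from the robot. Do not disturb the stacks of cups or the salt jar standing about.

Things in the scene. Friction and masses are not known exactly. Their poses are not given: they have to be found in the camera images.
- griddle_plate (a point): fixed electric griddle, dark steel plate on a grey body; point on the plate's top, 60 mm above the table; x points away from the robot, y left, z up. Plate spans x -120..+150, y -200..+200 mm. Back guard 40 mm high, inner face at x=+138; side guards 30 mm high, inner faces y=+-190, from x=-50 to +150; no guard in front. A cake pushed by the blade slides to the back guard, then rides on to the blade
- cake_a_mid (a point): corn cake: stiff golden disc with brown stripes on top, 100 mm across, 16 mm thick, about 120 g, lower edge bevelled (bottom face 84 mm across, bevel 4 mm high); starts flat on the griddle; point at its centre, half-way up; z is its axis. One of the three may be absent
- cake_b_mid (a point): corn cake: stiff golden disc with brown stripes on top, 100 mm across, 16 mm thick, about 120 g, lower edge bevelled (bottom face 84 mm across, bevel 4 mm high); starts flat on the griddle; point at its centre, half-way up; z is its axis. One of the three may be absent
- cake_c_mid (a point): corn cake: stiff golden disc with brown stripes on top, 100 mm across, 16 mm thick, about 120 g, lower edge bevelled (bottom face 84 mm across, bevel 4 mm high); starts flat on the griddle; point at its centre, half-way up; z is its axis. One of the three may be absent
- spatula_grip (a point): steel spatula, black handle (220 g); point at the grip in mid-handle; x forward to the blade, y left, z up. Handle: level bar 22 mm wide (y), 30 high, x -100..+30 mm. Blade: flat, 52 wide, 3 thick, x +60 to its front edge at +165, underside at z=-75, parallel to the handle; a slanting neck 16 mm wide joins the two from x +25 to +63. Grip the handle from above, closing along y
- spatula_home (a point): where spatula_grip is when the spatula lies in its fixed white tray: blade flat on the tray floor (4 mm above the table), rear of the handle on a block 60 mm high at x -100..-70 from this point. x as the blade points, z up. Tray rim 12 mm high, x -115..+195, y -50..+50 mm from this point. Laid back: within 25 mm of this point, same way round
- cabinet: fixed hot cabinet of steel sheet with a clear roof, three bays side by side, open towards the robot; origin under its centre on the table; x points away from the robot into the bays, y left. 150 mm deep (x -75..+75), 378 wide, 191 high over all; roof underside 175 above the table. A low stop 10 mm above the ledges closes the far side at x=+69. Below the ledges it is free down to 6 mm above the table
- bay0 (a point): right-hand bay of the cabinet: point mid-bay, level with the top of its two ledges, 100 mm above the table; axes as cabinet. 118 mm wide between walls. Its floor is two side ledges, each 24 mm wide and 6 thick, with a 70 mm slot between, open in front: the blade can sink through the slot, leaving the cake on both ledges, and be drawn out below. Cake at most 35 mm off the middle in x
- bay1 (a point): middle bay of the cabinet: point mid-bay, level with the top of its two ledges, 100 mm above the table; axes as cabinet. 118 mm wide between walls. Its floor is two side ledges, each 24 mm wide and 6 thick, with a 70 mm slot between, open in front: the blade can sink through the slot, leaving the cake on both ledges, and be drawn out below. Cake at most 35 mm off the middle in x
- bay2 (a point): left-hand bay of the cabinet: point mid-bay, level with the top of its two ledges, 100 mm above the table; axes as cabinet. 118 mm wide between walls. Its floor is two side ledges, each 24 mm wide and 6 thick, with a 70 mm slot between, open in front: the blade can sink through the slot, leaving the cake on both ledges, and be drawn out below. Cake at most 35 mm off the middle in x
- griddle_switch (a joint): angle of the griddle's lever switch (rad), same build: 1.0 leaning away from the robot = on, 0 leaning to the robot = off; starts on; off is below 0.25
- griddle_switch_tip (a point): ball of the green lever of the griddle's switch, a small separate fixed grey box; same sizes as switch_tip
- switch (a joint): angle of the cabinet's lever switch (rad): 0 leaning to the robot = off, 1.0 leaning away from the robot (+x) = on; stiff enough to stay where it is left; on is above 0.75
- switch_tip (a point): tip of the red lever of the cabinet's switch, a small separate fixed grey box; ball 26 mm across, 70 mm from the hinge, which lies across x, 22 mm above the table; at 0 the lever leans 0.5 rad towards the robot; the box is 25 mm high, 70 x 50 mm
- paper_cups: bystander: stack of white paper cups standing mouth up, 85 mm wide, 138 mm tall; origin at the centre of its underside
- clear_cups: bystander: stack of grey translucent plastic cups, 85 mm wide, 138 mm tall; origin at the centre of its underside
- salt: bystander: glass salt jar with a steel cap, 44 mm wide, 75 mm tall; origin at the centre of its underside

How it is judged:
On the way, in this order (a step that is already met when the one before it is completed fails the run):
1. the griddle is switched off (value of joint griddle_switch below 0.25 rad), for 0.1 s.
2. every cake lies flat in a bay of the cabinet, clear of the spatula (((x of cake_a_mid in the frame of bay0 between -0.035 and 0.035 m and y of cake_a_mid in the frame of bay0 between -0.02 and 0.02 m and z of cake_a_mid in the frame of bay0 between 0.002 and 0.014 m) or (x of cake_a_mid in the frame of bay1 between -0.035 and 0.035 m and y of cake_a_mid in the frame of bay1 between -0.02 and 0.02 m and z of cake_a_mid in the frame of bay1 between 0.002 and 0.014 m) or (x of cake_a_mid in the frame of bay2 between -0.035 and 0.035 m and y of cake_a_mid in the frame of bay2 between -0.02 and 0.02 m and z of cake_a_mid in the frame of bay2 between 0.002 and 0.014 m)) and angle between each of cake_a_mid, cake_b_mid, cake_c_mid's own z axis and vertical below 0.12 rad and contact force between each of cake_a, cake_b, cake_c and spatula below 0.05 N and linear speed of each of cake_a, cake_b, cake_c below 0.03 m/s and ((x of cake_b_mid in the frame of bay0 between -0.035 and 0.035 m and y of cake_b_mid in the frame of bay0 between -0.02 and 0.02 m and z of cake_b_mid in the frame of bay0 between 0.002 and 0.014 m) or (x of cake_b_mid in the frame of bay1 between -0.035 and 0.035 m and y of cake_b_mid in the frame of bay1 between -0.02 and 0.02 m and z of cake_b_mid in the frame of bay1 between 0.002 and 0.014 m) or (x of cake_b_mid in the frame of bay2 between -0.035 and 0.035 m and y of cake_b_mid in the frame of bay2 between -0.02 and 0.02 m and z of cake_b_mid in the frame of bay2 between 0.002 and 0.014 m)) and ((x of cake_c_mid in the frame of bay0 between -0.035 and 0.035 m and y of cake_c_mid in the frame of bay0 between -0.02 and 0.02 m and z of cake_c_mid in the frame of bay0 between 0.002 and 0.014 m) or (x of cake_c_mid in the frame of bay1 between -0.035 and 0.035 m and y of cake_c_mid in the frame of bay1 between -0.02 and 0.02 m and z of cake_c_mid in the frame of bay1 between 0.002 and 0.014 m) or (x of cake_c_mid in the frame of bay2 between -0.035 and 0.035 m and y of cake_c_mid in the frame of bay2 between -0.02 and 0.02 m and z of cake_c_mid in the frame of bay2 between 0.002 and 0.014 m))), for 0.2 s.
3. the spatula lies in its tray, let go (horizontal distance between spatula_grip and spatula_home below 0.025 m and z of spatula_grip in the frame of spatula_home between -0.008 and 0.008 m and angle between spatula_grip's own z axis and vertical below 0.12 rad and angle between the x axis of spatula_grip and the x axis of spatula_home, either way round below 0.2 rad and contact force between the fingers and spatula below 0.05 N and linear speed of spatula below 0.03 m/s), for 0.2 s.
4. the lever is thrown over (value of joint switch above 0.75 rad), for 0.1 s.
At the end, for the whole second after the job is handed in: every cake lies flat (0.12 rad) on a bay's ledges, within 35 mm of its middle in depth and 20 mm sideways, at rest, clear of the spatula; the spatula lies in its tray within 25 mm of its place, same way round (0.2 rad), let go; griddle lever below 0.25, cabinet lever above 0.75 (all of step 2 and all of step 3 and value of joint switch above 0.75 rad and value of joint griddle_switch below 0.25 rad); the robot touches nothing.
It fails at once if the gripper touches a cake (contact force between the fingers and cake_a above 0.3 N or contact force between the fingers and cake_b above 0.3 N or contact force between the fingers and cake_c above 0.3 N).
It fails at once if a bystander is shifted more than 40 mm (distance of any of paper_cups, clear_cups, salt from where it was at the start of the episode above 0.04 m).
Of cake_a, cake_b, cake_c only 2 to 3 are there at a start; the rules pass over those that are not, and their reading is None.
At some moment in a run one of cake_a, cake_b, cake_c may be knocked a few centimetres aside while the robot is not near it.
It also fails if it takes over 210 s, if anything falls off the work surface, if the arm or the gripper's body presses on something with over 40 N, if the wrist force passes 120 N, or if a joint passes its speed limit or range.

ROBOT

A 6-joint arm with a two-finger parallel gripper is mounted at the origin on the work surface. World frame = base frame: x ahead of the robot, y to its left, z up, the work surface at z = 0. Lengths are in m, angles in rad, forces in N, time in s.
With the tool pointing down it reaches from about 0.375 to 0.9 m from the base axis. Payload 3.1 kg.
Tool frame: the origin (TCP) lies at the very end of the fingers, on their centre line; the grasp point (between the pads) lies 19 mm behind it (manip.tcp_to_grasp is the distance from the TCP to the grasp point, in m); z points along the fingers, y is the line along which they close (so a half turn about z gives the same grasp; the last joint's range is limited). The gripper opens to 85 mm and grips with 20 to 120 N. Pads are 22 mm wide; open, the fingers measure 114 mm over their backs; the gripper's body (76 mm by 85 mm) begins 54 mm behind the grasp point. The pads swing forward as they close: fully open they stand 13 mm farther back than shut.
Start: joints at [-1.359, 0.527, 1.433, -0, 1.181, -0.178], TCP at [0.238, -0.578, 0.231] pointing down, gripper open.
Joint ranges: [-3.08, 3.08], [-0.75, 2.2], [0.22, 2.44], [-1.43, 4.57], [0, 2.65], [-2.85, 2.85]. Speed limits (rad/s): [2.79, 2.79, 3.14, 3.14, 3.14, 3.14].

INTERFACE

Orientations are given as a unit quaternion [x, y, z, w].
In Python, from station import manip gives the robot as it stands. The module is installed in compiled form; this text tells all that it offers.
- The arm moves only by the tool step_arm, never from a script. Its argument "commands" is one flat list of numbers, 6 for each row, row after row: the shift along the tool's x, y, z in m, then the turn, a rotation vector about the tool's x, y, z in degrees. A call has exactly 10 rows; each row is the pose to reach, as a shift and turn from the pose commanded when the call began, along the tool's axes at that moment; what a row does not reach only later rows make up. A row lasts 1/10 s, in which the tool goes at most 50 mm and 8.59 degrees, less where a joint would pass 70% of its speed; a pose out of reach is approached as far as the arm can. A call with a gripper value outside its range is refused whole. "jaw" is the opening in per cent of the stroke, from 0 (shut) to 100 (fully open), set as the call begins (left out, the last holds). The fingers move at their own pace and stop on an object; "grip_force" is the grip in N (left out, the last holds). Time passes only in rows, so rows that repeat a pose let the fingers close, or fill a call up. It gives the time, the measured TCP pose, the force, the opening and the grip force at its end, in the units of the state.
- manip.sense(): the state, without advancing time (a new reading comes with each control period).
- manip.snapshot(name): name is "scene" or "top"; returns a dict with "pixels" (480x640x3 uint8, blue, green, red), "fx", "fy", "cx", "cy" (pixels), "k1" (the pictures are not rectified: a ray, as slopes to the right and down, at radius r is drawn at 1 + k1 r^2 times it, then the intrinsics apply), "R" (3x3) and "t" (3): a world point X has camera coordinates R X + t. Camera axes: x right, y down, z forward; pixel columns grow to the right and rows downward; lengths in m; the calibration is good to about 2 mm. A picture is of the moment at which its call begins. There is no depth.
- manip.sign_off(): hands the job in; it is judged then, once.
The state is a dict: "t": time; "q": joint angles; "qd": joint speeds; "tau": joint torques, N m; "tcp_pos": TCP position; "tool_rot": TCP orientation; "force": force on the tool from outside, world axes, zero at the start; "ft_torque": the same for the moment, N m; "finger_gap": opening from 0.0 (shut) to 1.0 (fully open); "gripper_force": force on a finger pad.
Only numpy, scipy, OpenCV 4.12 (cv2) and the standard library are available. Lean on these libraries where they do the work, as an engineer would, in place of code of your own. Each camera call takes 0.05 s, during which the arm holds its last target. There are 200 camera calls.

## Working session

There is one attempt and no reset: what is moved stays moved. The work goes in short steps, Python scripts to look and compute and a tool call to move; the robot and the scene stay as the last step left them, time stands still between calls to the robot, and variables do not carry over. Pictures are saved under pics/ and viewed, at most 14 in all, crops included, and the job is handed in when it is done.

Besides the shell and the picture viewer there is one more tool, called after "Request:" by a JSON object that holds its "name" and its "arguments", one argument or row to a line. step_arm: Moves the arm, as the interface text tells. Its arguments: {"type":"object","properties":{"commands":{"type":"array","items":{"type":"number"}},"jaw":{"type":"number"},"grip_force":{"type":"number"}},"required":["commands"]}

```bash
mkdir -p pics
cat > h.py <<'E'
import numpy as np,cv2
from station import manip
def snap(n,f=None):
    s=manip.snapshot(n)
    if f: cv2.imwrite('pics/'+f,s['pixels'])
    return s
def ray(s,u,v):
    x,y=(u-s['cx'])/s['fx'],(v-s['cy'])/s['fy']
    a,b=x,y
    for _ in range(20):
        k=1+s['k1']*(a*a+b*b); a,b=x/k,y/k
    R=np.array(s['R']);t=np.array(s['t'])
    return -R.T@t, R.T@np.array([a,b,1.])
def at(s,u,v,z):
    c,d=ray(s,u,v); return c+d*(z-c[2])/d[2]
def proj(s,X):
    p=np.array(s['R'])@np.array(X)+np.array(s['t']); a,b=p[:2]/p[2]; k=1+s['k1']*(a*a+b*b)
    return s['fx']*a*k+s['cx'],s['fy']*b*k+s['cy']
E
python3 - <<'E'
from h import *
for n in('scene','top'):
    s=snap(n,n+'0.png'); print(n,{k:np.round(v,3).tolist() for k,v in s.items() if k!='pixels'}, -np.array(s['R']).T@s['t'])
print(manip.sense())
E
```

```text
scene {'fx': 459.945, 'fy': 459.945, 'cx': 316.854, 'cy': 242.225, 'k1': 0.027, 'R': [[-0.245, 0.969, 0.013], [0.581, 0.158, -0.799], [-0.776, -0.188, -0.602]], 't': [0.147, -0.31, 1.727]} [1.5570904  0.23102903 0.78951985]
top {'fx': 483.542, 'fy': 483.542, 'cx': 316.47, 'cy': 238.178, 'k1': -0.083, 'R': [[0.019, -1.0, 0.01], [-0.993, -0.02, -0.114], [0.115, -0.007, -0.993]], 't': [-0.006, 0.652, 1.094]} [0.52255362 0.01524472 1.16175889]
{'t': 0.1, 'q': array([-1.35850663e+00,  5.28421191e-01,  1.43378641e+00, -1.32683445e-05,
        1.18140656e+00, -1.78514503e-01]), 'qd': array([-0.00109785, -0.00137274, -0.00343914, -0.00084282,  0.00014258,
        0.00019975]), 'tau': array([-2.83438858e-04, -4.43303525e+01, -1.78587431e+01, -1.89236443e-04,
        3.93057213e-03,  1.15387448e-05]), 'tcp_pos': array([ 0.23795801, -0.57722099,  0.2303981 ]), 'tool_rot': array([ 9.80968686e-01,  1.94163375e-01, -2.32025191e-05, -1.01050655e-03]), 'force': array([ 0.21652569,  0.06366268, -0.01955935]), 'ft_torque': array([0.06188107, 0.03157267, 0.01418367]), 'gripper_force': 0.0, 'finger_gap': 0.9986681918958332}
```

View pics/scene0.png

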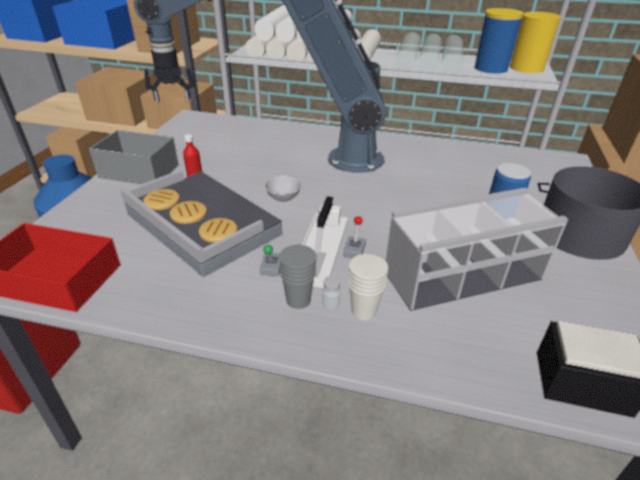

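View pics/top0.png

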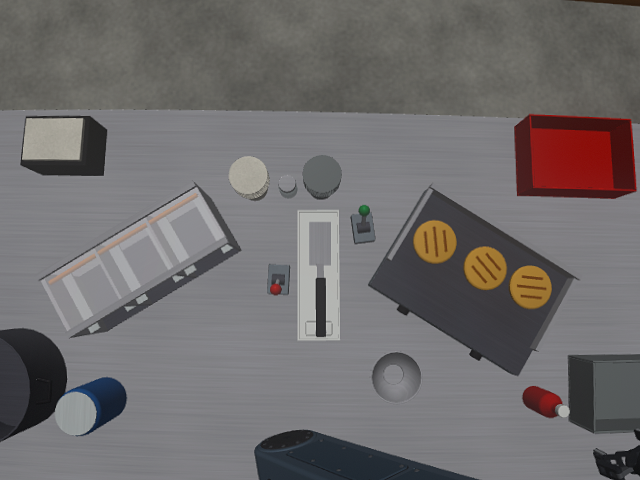

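Run:
```python
from h import *
s=snap('top'); P=lambda u,v,z: print((u,v,z),np.round(at(s,u,v,z)[:2],4))
img=s['pixels']; hsv=cv2.cvtColor(img,cv2.COLOR_BGR2HSV)
m=cv2.inRange(hsv,(12,120,120),(30,255,255)); m=cv2.morphologyEx(m,cv2.MORPH_CLOSE,np.ones((9,9)))
n,_,st,c=cv2.connectedComponentsWithStats(m)
for i in range(1,n):
    if st[i,4]>300: print('cake',st[i],c[i],at(s,*c[i],.074)[:2])
for lo,hi in(((50,100,50),(75,255,255)),((0,150,80),(8,255,255))):
    m=cv2.inRange(hsv,lo,hi);n,_,st,c=cv2.connectedComponentsWithStats(m)
    for i in range(1,n):
        if st[i,4]>20: print(st[i],c[i],at(s,*c[i],.08)[:2])
print('griddle');[P(*p) for p in((432,187,.1),(575,277,.1),(370,285,.06),(518,374,.06))]
print('cab');[P(*p) for p in((195,185,.191),(40,278,.191),(70,335,.191),(240,250,.191))]
print('tray');[P(*p) for p in((298,211,.012),(339,211,.012),(298,340,.012),(340,340,.012),(320,222,.007),(320.5,335,.094),(321,280,.094))]
print('cups');[P(*p) for p in((249,176,.138),(322,176,.138),(287,183,.075))]
c1=cv2.resize(img[165:385,20:250],None,fx=1.7,fy=1.7,interpolation=cv2.INTER_CUBIC)
c2=cv2.resize(img[165:385,355:585],None,fx=1.7,fy=1.7,interpolation=cv2.INTER_CUBIC)
c3=cv2.resize(img[195:350,260:390],None,fx=1.6,fy=1.6)
o=np.hstack([c1,c2]);cv2.imwrite('pics/c1.png',o);print(o.shape)
```

```text
cake [ 414  220   42   43 1418] [434.61988717 241.13399154] [ 0.6467812  -0.26239878]
cake [ 464  246   88   62 2906] [507.34755678 276.88265657] [ 0.56801654 -0.43058669]
[359 205  10   9  77] [363.66233766 209.31168831] [ 0.71555321 -0.0988343 ]
[ 529  114  107   77 5222] [573.06721563 157.70854079] [ 0.85217457 -0.59838535]
[516 161   2  23  26] [516.84615385 171.38461538] [ 0.81407233 -0.45808088]
[270 284  11   9  75] [274.94666667 288.08      ] [0.53358334 0.09738736]
[524 386  38  28 541] [543.29759704 398.52495379] [ 0.29595503 -0.50843808]
griddle
(432, 187, 0.1) [ 0.7666 -0.2511]
(575, 277, 0.1) [ 0.5688 -0.5785]
(370, 285, 0.06) [ 0.5449 -0.1169]
(518, 374, 0.06) [ 0.3475 -0.4584]
cab
(195, 185, 0.191) [0.7394 0.2597]
(40, 278, 0.191) [0.5407 0.5732]
(70, 335, 0.191) [0.4277 0.5013]
(240, 250, 0.191) [0.6074 0.1616]
tray
(298, 211, 0.012) [0.7202 0.0524]
(339, 211, 0.012) [ 0.7223 -0.0464]
(298, 340, 0.012) [0.414  0.0452]
(340, 340, 0.012) [ 0.4158 -0.0533]
(320, 222, 0.007) [ 0.6952 -0.0012]
(320.5, 335, 0.094) [ 0.4335 -0.0057]
(321, 280, 0.094) [ 0.5532 -0.0046]
cups
(249, 176, 0.138) [0.7732 0.1564]
(322, 176, 0.138) [ 0.7765 -0.0018]
(287, 183, 0.075) [0.7739 0.0771]
(374, 782, 3)
```

View pics/c1.png

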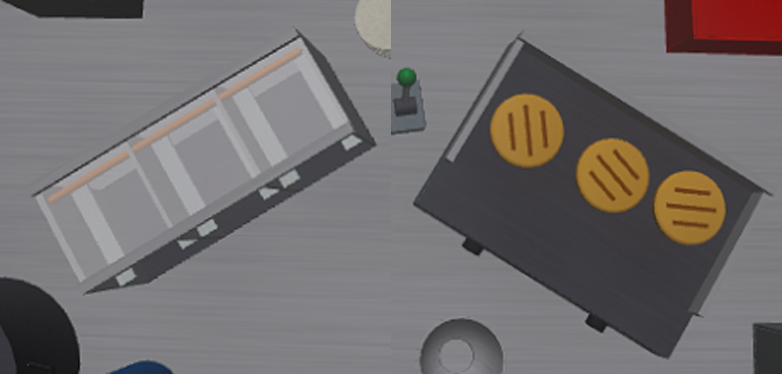

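```bash
cat >> h.py <<'E'
def Wp(pose,p):
    x,y,a=pose;c,s=np.cos(a),np.sin(a); return np.array([x+c*p[0]-s*p[1],y+s*p[0]+c*p[1],p[2]])
def draw(img,s,pose,segs,col):
    for a,b in segs:
        q=[tuple(int(round(16*k)) for k in proj(s,Wp(pose,p))) for p in(a,b)]
        cv2.line(img,q[0],q[1],col,1,cv2.LINE_AA,4)
def loop(x0,x1,y0,y1,z):
    c=[(x0,y0,z),(x1,y0,z),(x1,y1,z),(x0,y1,z)]; return [(c[i],c[(i+1)%4]) for i in range(4)]
G=loop(-.12,.15,-.2,.2,.06)+[((.138,-.19,.1),(.138,.19,.1)),((-.05,.19,.09),(.15,.19,.09)),((-.05,-.19,.09),(.15,-.19,.09))]
C=loop(-.075,.075,-.189,.189,.191)+loop(-.075,.075,-.189,.189,.006)
for b in(-.124,0,.124): C+=loop(-.075,.069,b-.035,b+.035,.1)
E
python3 - <<'E'
from h import *
t=snap('top');sc=snap('scene')
g=(.546,-.344,-np.pi/6)
# cabinet from top-view corners
a=np.array([[.7394,.2597],[.5407,.5732]]); m=a.mean(0); d=a[1]-a[0]; yaw=np.arctan2(-d[0],d[1])
c=(m[0]-.075*np.cos(yaw),m[1]-.075*np.sin(yaw),yaw); print(c)
it=cv2.resize(t['pixels'],None,fx=2,fy=2,interpolation=cv2.INTER_CUBIC);isc=cv2.resize(sc['pixels'],None,fx=2,fy=2,interpolation=cv2.INTER_CUBIC)
def d2(img,s,pose,segs,col):
    for p,q in segs:
        q=[tuple(int(round(16*(2*k+.5))) for k in proj(s,Wp(pose,p_))) for p_ in(p,q)]
        cv2.line(img,q[0],q[1],col,1,cv2.LINE_AA,4)
for i,s in((it,t),(isc,sc)):
    d2(i,s,g,G,(0,255,255));d2(i,s,c,C,(0,255,0))
o=np.vstack([np.hstack([it[340:700,50:490],it[350:710,720:1170][:,:360]]),np.zeros((0,800,3),np.uint8)])
o2=np.hstack([isc[370:610,770:1140],isc[320:560,230:570]]); 
o2=cv2.copyMakeBorder(o2,0,0,0,800-o2.shape[1],cv2.BORDER_CONSTANT)
cv2.imwrite('pics/o1.png',np.vstack([np.hstack([it[340:700,50:490],it[350:710,730:1090]]),o2]))
E
```

```text
(np.float64(0.5767022737817846), np.float64(0.3762994634782794), np.float64(0.5649108122871866))
```

View pics/o1.png

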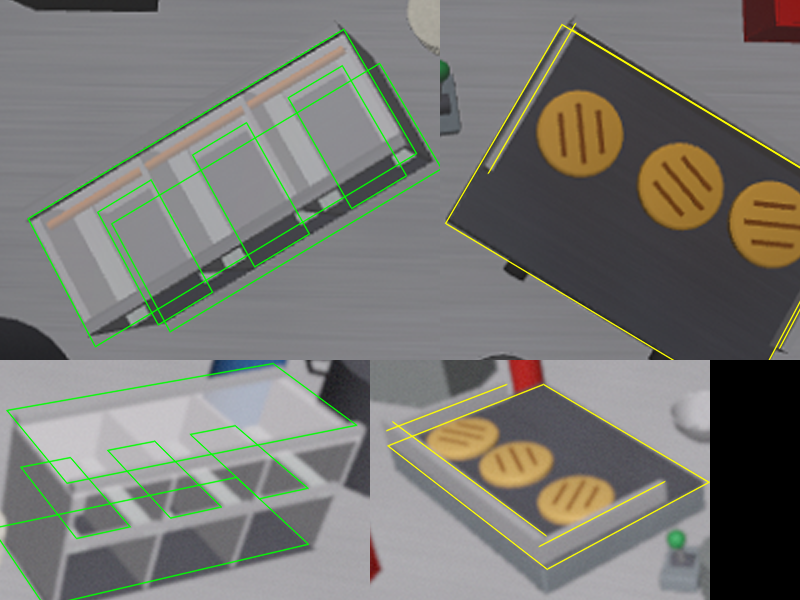

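Run:
```python
from h import *
t=cv2.imread('pics/top0.png');s=cv2.imread('pics/scene0.png')
f=dict(fx=3.4,fy=3.4,interpolation=cv2.INTER_CUBIC)
a=cv2.resize(t[175:345,30:250],None,**f); b=cv2.resize(s[185:305,382:572],None,fx=4,fy=4,interpolation=cv2.INTER_CUBIC)
cv2.imwrite('pics/k1.png',a);cv2.imwrite('pics/k2.png',b);print(a.shape,b.shape)
```

```text
(578, 748, 3) (480, 760, 3)
```

View pics/k1.png

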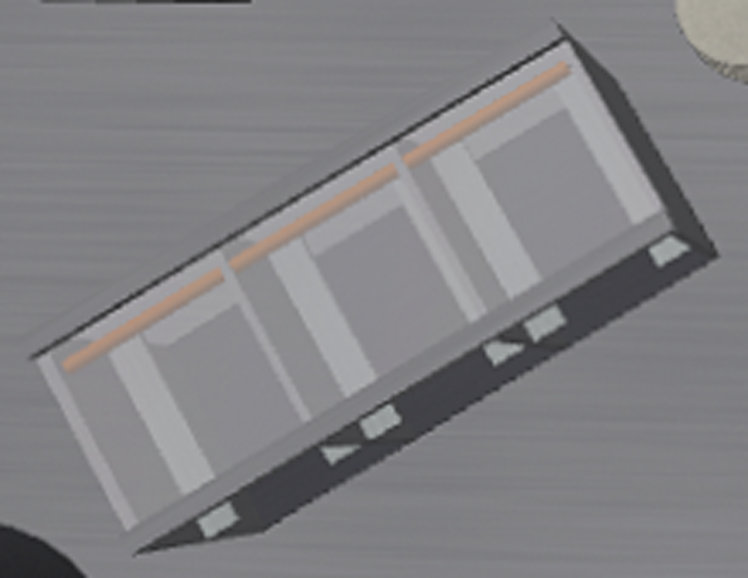

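View pics/k2.png

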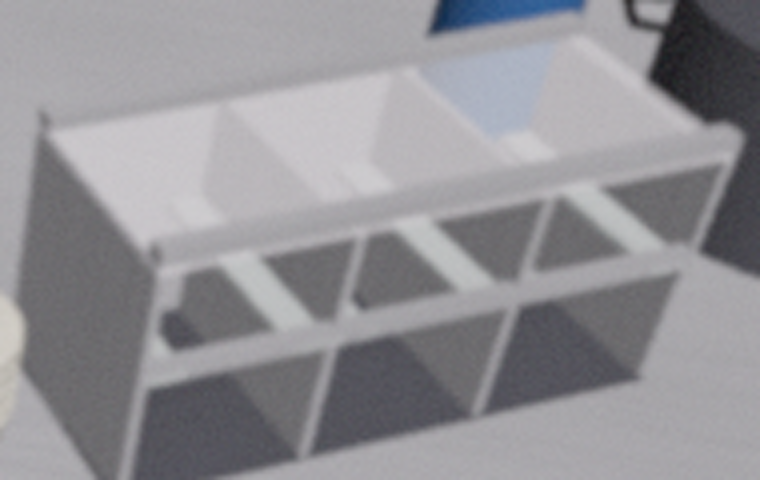

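Run:
```python
from h import *
from scipy.optimize import least_squares as ls
t=snap('top');sc=snap('scene')
K=lambda x,y:(30+x/3.4-.35,175+y/3.4-.35); S=lambda x,y:(382+x/4-.37,185+y/4-.37)
c=[(t,K(555,20),(.075,-.189,.191)),(t,K(29,352),(.075,.189,.191)),(t,K(135,553),(-.075,.189,.175)),(t,K(717,257),(-.075,-.189,.003)),
(t,K(240,517),(-.075,.159,.1)),(t,K(402,420),(-.075,.035,.1)),(t,K(566,322),(-.075,-.089,.1)),(t,K(657,265),(-.075,-.159,.1)),(t,K(690,245),(-.075,-.183,.1)),
(sc,S(152,243),(.075,-.189,.191)),(sc,S(740,133),(.075,.189,.191)),(sc,S(45,112),(-.075,-.189,.191)),(sc,S(585,12),(-.075,.189,.191)),(sc,S(640,380),(.075,.186,.006))]
Q=lambda x,y:(355+(x-391)/1.7-.2,165+y/1.7-.2)
g=[(t,Q(413,204),(-.12,.2,.06)),(t,Q(668,357),(-.12,-.2,.06)),(t,Q(519,37),(.15,.2,.1)),(t,Q(770,192),(.15,-.2,.1)),(sc,(279,222),(-.12,.2,.06)),(sc,(204,258),(.15,.2,.1)),(sc,(124,206),(.15,-.2,.1))]
for L,p0 in((c,(.57,.37,.56)),(g,(.546,-.344,-.52))):
    f=lambda p:np.array([np.subtract(proj(s,Wp(p,x)),u) for s,u,x in L])
    r=ls(lambda p:f(p).ravel(),p0,loss='soft_l1');print(np.round(r.x,4));print(np.round(f(r.x),1).tolist())
P=r.x
hsv=cv2.cvtColor(t['pixels'],cv2.COLOR_BGR2HSV);m=cv2.inRange(hsv,(12,120,120),(30,255,255)); m=cv2.morphologyEx(m,cv2.MORPH_CLOSE,np.ones((5,5)))
dt=cv2.distanceTransform(m,cv2.DIST_L2,5)
for _ in range(3):
    _,v,_,l=cv2.minMaxLoc(dt); w=at(t,*l,.076); d=w[:2]-P[:2];ca,sa=np.cos(P[2]),np.sin(P[2])
    print('cake',v,l,w,'local',ca*d[0]+sa*d[1],-sa*d[0]+ca*d[1]); cv2.circle(dt,l,15,0,-1)
for p in((363.7,209.3,.083),(362.5,231,.025),(275,288,.083),(278.5,279,.025)): print(p,at(t,*p))
for sn,p in((sc,(268,250,.083)),(sc,(358.5,220.5,.083)),(sc,(330,200,.094))):print(p,at(sn,*p))
```

```text
[0.5856 0.3856 0.5653]
[[-0.8, -0.7], [-3.6, -3.8], [2.5, 0.3], [1.2, -0.1], [-0.4, 1.0], [-0.0, 0.6], [0.2, 0.3], [0.8, 0.6], [0.5, 0.9], [2.5, 3.9], [1.2, 1.9], [-1.4, -0.4], [-2.6, 0.8], [0.5, 0.0]]
[ 0.547  -0.3427 -0.528 ]
[[-1.0, 0.5], [-1.2, 1.4], [-0.6, -4.3], [2.4, -3.8], [5.3, -0.9], [-3.3, -6.3], [-3.5, -15.4]]
cake 20.575197219848633 (485, 268) [ 0.58736303 -0.37781694  0.076     ] local 0.05253771614939216 -0.009988247388298416
cake 20.37519645690918 (434, 241) [ 0.6468307  -0.26046271  0.076     ] local 0.04477756045360035 0.1213441517126066
cake 20.37519645690918 (530, 286) [ 0.54786596 -0.48283417  0.076     ] local 0.07133248963730031 -0.12060196111823561
(363.7, 209.3, 0.083) [ 0.71504673 -0.09860328  0.083     ]
(362.5, 231, 0.025) [ 0.67307954 -0.10226708  0.025     ]
(275, 288, 0.083) [0.53373225 0.097046   0.083     ]
(278.5, 279, 0.025) [0.55552289 0.09382347 0.025     ]
(268, 250, 0.083) [ 0.70827817 -0.09960434  0.083     ]
(358.5, 220.5, 0.083) [0.51985811 0.09557058 0.083     ]
(330, 200, 0.094) [0.45462042 0.00051353 0.094     ]
```

Request:
{"name": "step_arm", "arguments": {
  "commands": [0.33,-0.12,0,0,0,22.4,0.33,-0.12,0,0,0,22.4,0.33,-0.12,0,0,0,22.4,0.33,-0.12,0,0,0,22.4,0.33,-0.12,0,0,0,22.4,0.33,-0.12,0,0,0,22.4,0.33,-0.12,0,0,0,22.4,0.33,-0.12,0,0,0,22.4,0.33,-0.12,0,0,0,22.4,0.33,-0.12,0,0,0,22.4],
  "jaw": 0
}}

```text
t: 1.35
tcp_pos: [0.4969, -0.3419, 0.2312]
tool_rot: [1.0, -0.0, -0.0, 0.0]
force: [0.0, 0.0, 0.5]
finger_gap: -0.001
gripper_force: 0.0
```

Request:
{"name": "step_arm", "arguments": {
  "commands": [0.26,-0.242,0,0,0,0,0.26,-0.242,0,0,0,0,0.26,-0.242,0,0,0,0,0.26,-0.242,0,0,0,0,0.26,-0.242,0,0,0,0,0.26,-0.242,0,0,0,0,0.26,-0.242,0,0,0,0,0.26,-0.242,0,0,0,0,0.26,-0.242,0,0,0,0,0.26,-0.242,0,0,0,0]
}}

```text
t: 2.35
tcp_pos: [0.7563, -0.1018, 0.2309]
tool_rot: [1.0, -0.001, -0.001, 0.0]
force: [0.4, 0.1, 0.8]
finger_gap: 0.002
gripper_force: 0.0
```

Request:
{"name": "step_arm", "arguments": {
  "commands": [0,0,0.04,0,0,0,0,0,0.08,0,0,0,0,0,0.12,0,0,0,0,0,0.15,0,0,0,0,0,0.161,0,0,0,0,0,0.161,0,0,0,-0.01,0,0.161,0,0,0,-0.02,0,0.161,0,0,0,-0.03,0,0.161,0,0,0,-0.04,0,0.161,0,0,0]
}}

```text
t: 3.35
tcp_pos: [0.7206, -0.1011, 0.0748]
tool_rot: [1.0, -0.001, 0.005, 0.001]
force: [2.5, 0.3, 0.7]
finger_gap: -0.0
gripper_force: 0.9
```

Request:
{"name": "step_arm", "arguments": {
  "commands": [-0.01,0,0,0,0,0,-0.02,0,0,0,0,0,-0.03,0,0,0,0,0,-0.035,0,0,0,0,0,-0.04,0,0,0,0,0,-0.044,0,0,0,0,0,-0.047,0,0,0,0,0,-0.05,0,0,0,0,0,-0.05,0,0,0,0,0,-0.05,0,0,0,0,0]
}}

```text
t: 4.35
tcp_pos: [0.6691, -0.099, 0.0702]
tool_rot: [1.0, -0.0, 0.002, -0.0]
force: [5.6, 1.0, -3.4]
finger_gap: 0.002
gripper_force: 2.7
```

Run:
```python
from h import *
t=snap('top')
s=snap('scene'); c=cv2.resize(s['pixels'][215:325,240:400],None,fx=4,fy=4,interpolation=cv2.INTER_CUBIC);cv2.imwrite('pics/lev.png',c)
m=cv2.inRange(cv2.cvtColor(s['pixels'],cv2.COLOR_BGR2HSV),(50,100,40),(75,255,255));n,_,st,cc=cv2.connectedComponentsWithStats(m);print([(st[i,4],cc[i]) for i in range(1,n) if st[i,4]>15])
print('expected tip px at 0:',proj(s,(.648,-.102,.083)),'at1',proj(s,(.715,-.099,.083)))
print(manip.sense()['tcp_pos'])
```

```text
[]
expected tip px at 0: (np.float64(274.73688695876876), np.float64(236.05361032524996)) at1 (np.float64(267.34303957266724), np.float64(251.6489077937548))
[ 0.66907328 -0.0989927   0.07026659]
```

View pics/lev.png

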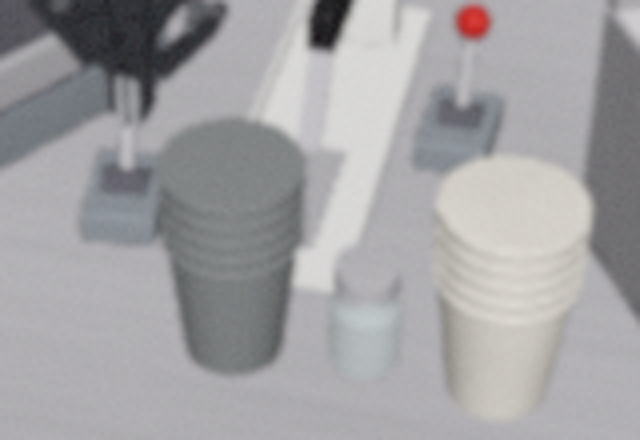

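Request:
{"name": "step_arm", "arguments": {
  "commands": [-0.003,0,0,0,0,0,-0.006,0,0,0,0,0,-0.008,0,0,0,0,0,-0.008,0,0,0,0,0,-0.008,0,0,0,0,0,-0.008,0,0,0,0,0,-0.008,0,0,0,0,0,-0.008,0,0,0,0,0,-0.008,0,0,0,0,0,-0.008,0,0,0,0,0]
}}

```text
t: 5.45
tcp_pos: [0.6685, -0.0991, 0.0707]
tool_rot: [1.0, -0.001, 0.01, 0.001]
force: [18.9, 3.5, -11.8]
finger_gap: 0.007
gripper_force: 9.4
```

Request:
{"name": "step_arm", "arguments": {
  "commands": [0.02,0,0,0,0,0,0.03,0,0,0,0,0,0.03,0,-0.04,0,0,0,0.03,0,-0.09,0,0,0,0.03,0,-0.14,0,0,0,0.0,-0.03,-0.14,0,0,0,-0.05,-0.06,-0.14,0,0,0,-0.1,-0.09,-0.14,0,0,0,-0.13,-0.098,-0.14,0,0,0,-0.13,-0.098,-0.14,0,0,0],
  "jaw": 100
}}

```text
t: 6.45
tcp_pos: [0.518, 0.0025, 0.2085]
tool_rot: [1.0, 0.001, -0.008, -0.002]
force: [-0.6, -0.7, 0.4]
finger_gap: 1.001
gripper_force: 0.0
```

Run:
```python
from h import *
for n in('scene','top'):
    s=snap(n)
    m=cv2.inRange(cv2.cvtColor(s['pixels'],cv2.COLOR_BGR2HSV),(50,100,40),(75,255,255));q,_,st,cc=cv2.connectedComponentsWithStats(m);r=[(st[i,4],cc[i]) for i in range(1,q) if st[i,4]>15]
    print(r,[at(s,*x[1],.083) for x in r])
print(manip.sense()['tcp_pos'])
```

```text
[(np.int32(59), array([272.08474576, 234.05084746]))] [array([ 0.64140682, -0.11145235,  0.083     ])]
[(np.int32(87), array([367.67816092, 237.63218391]))] [array([ 0.65059287, -0.10807919,  0.083     ])]
[ 0.52767405 -0.00069533  0.21053571]
```

Request:
{"name": "step_arm", "arguments": {
  "commands": [0,0.002,0.03,0,0,-1.1,0,0.002,0.06,0,0,-1.1,0,0.002,0.09,0,0,-1.1,0,0.002,0.12,0,0,-1.1,0,0.002,0.14,0,0,-1.1,0,0.002,0.15,0,0,-1.1,0,0.002,0.15,0,0,-1.1,0,0.002,0.15,0,0,-1.1,0,0.002,0.15,0,0,-1.1,0,0.002,0.15,0,0,-1.1]
}}

```text
t: 7.55
tcp_pos: [0.5305, -0.0034, 0.0614]
tool_rot: [1.0, 0.01, 0.001, 0.0]
force: [1.0, 0.7, 0.3]
finger_gap: 1.0
gripper_force: 0.0
```

Request:
{"name": "step_arm", "arguments": {
  "commands": [0,0,0,0,0,0,0,0,0,0,0,0,0,0,0,0,0,0,0,0,0,0,0,0,0,0,0,0,0,0,0,0,0,0,0,0,0,0,0,0,0,0,0,0,0,0,0,0,0,0,0,0,0,0,0,0,0,0,0,0],
  "jaw": 0,
  "grip_force": 90
}}

```text
t: 8.55
tcp_pos: [0.5297, -0.0032, 0.0606]
tool_rot: [1.0, 0.01, 0.0, 0.0]
force: [-0.6, 0.8, 5.3]
finger_gap: 0.24
gripper_force: 88.2
```

Run:
```python
from h import *
s=snap('top'); m=manip.sense();print(m['tcp_pos'],m['tool_rot'],m['finger_gap'],m['force'],m['gripper_force'])
s2=snap('scene')
cv2.imwrite('pics/g1.png',np.hstack([cv2.resize(s['pixels'][195:360,280:400],None,fx=3,fy=3),cv2.resize(s2['pixels'][180:345,250:390],None,fx=3,fy=3)]))
```

```text
[ 0.52967337 -0.00321021  0.06057606] [9.99954458e-01 9.54237541e-03 1.52107282e-04 4.15841627e-05] 0.2435915330947387 [-0.68748266  0.87966728  4.53015134] 88.18787455558777
```

View pics/g1.png

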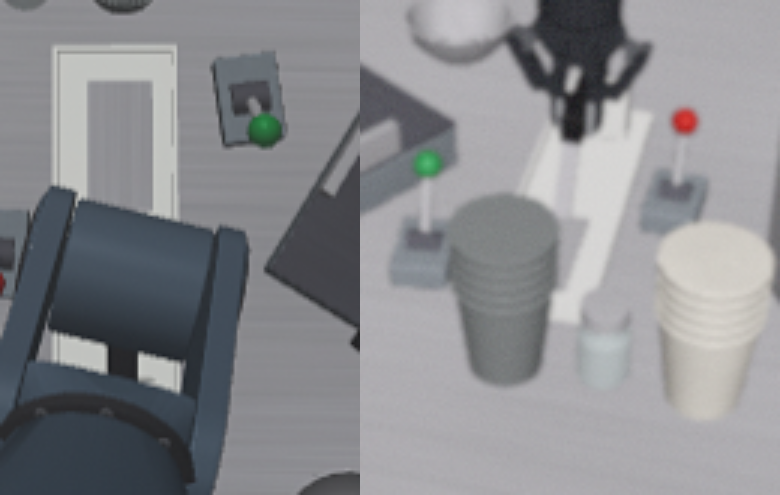

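Request:
{"name": "step_arm", "arguments": {
  "commands": [0,0,-0.02,0,0,0,0,0,-0.05,0,0,0,0,0,-0.09,0,0,0,0,0,-0.13,0,0,0,0,0,-0.14,0,0,0,-0.02,0.03,-0.14,0,0,6,-0.04,0.06,-0.14,0,0,13,-0.06,0.09,-0.14,0,0,20,-0.08,0.12,-0.14,0,0,27,-0.0926,0.1348,-0.14,0,0,31.35]
}}

```text
t: 9.65
tcp_pos: [0.4374, -0.1411, 0.1988]
tool_rot: [0.965, -0.264, -0.002, -0.0]
force: [0.5, 0.4, -2.3]
finger_gap: 0.241
gripper_force: 88.7
```

Request:
{"name": "step_arm", "arguments": {
  "commands": [0,0,0,0,0,0,0,0,0,0,0,0,0,0,0.02,0,0,0,0,0,0.04,0,0,0,0,0,0.06,0,0,0,0,0,0.07,0,0,0,0,0,0.075,0,0,0,0,0,0.078,0,0,0,0,0,0.078,0,0,0,0,0,0.078,0,0,0]
}}

```text
t: 10.65
tcp_pos: [0.44, -0.1399, 0.1229]
tool_rot: [0.965, -0.261, 0.001, 0.0]
force: [-0.7, -0.8, -2.3]
finger_gap: 0.242
gripper_force: 88.8
```

```bash
cat >> h.py <<'E'
O=np.array([.547,-.3427]);YG=-.528
def loc(w,o=O,a=YG):
    d=np.array(w)[:2]-o;c,s=np.cos(a),np.sin(a);return np.array([c*d[0]+s*d[1],-s*d[0]+c*d[1]])
def cakes(s,z=.076):
    hsv=cv2.cvtColor(s['pixels'],cv2.COLOR_BGR2HSV);m=cv2.inRange(hsv,(12,110,100),(30,255,255)); m=cv2.morphologyEx(m,cv2.MORPH_CLOSE,np.ones((5,5)))
    n,lab,st,cc=cv2.connectedComponentsWithStats(m)
    for i in range(1,n):
        if st[i,4]<150: continue
        c,_=cv2.findContours((lab==i).astype(np.uint8),cv2.RETR_EXTERNAL,cv2.CHAIN_APPROX_NONE)
        p,r=cv2.minEnclosingCircle(c[0]);w=at(s,*p,z);print('cake',st[i,4],np.round(p,1),round(r,1),np.round(w,4),'loc',np.round(loc(w),4))
def st():
    m=manip.sense();q=m['tool_rot'];yaw=2*np.arctan2(q[1],q[0]);yaw=(yaw+np.pi)%(2*np.pi)-np.pi
    print(round(m['t'],2),'tcp',np.round(m['tcp_pos'],4),'yaw',round(np.degrees(yaw),2),'loc',np.round(loc(m['tcp_pos']),4),'f',np.round(m['force'],1),'ft',np.round(m['ft_torque'],2),'gap',round(m['finger_gap'],3)); return m
E
python3 - <<'E'
from h import *
st();t=snap('top');cakes(t);s=snap('scene')
f=dict(fx=2.6,fy=2.6,interpolation=cv2.INTER_CUBIC)
a=cv2.resize(t['pixels'][180:330,350:500],None,**f);b=cv2.resize(s['pixels'][140:290,120:270],None,**f)
cv2.imwrite('pics/p1.png',np.hstack([a,b]))
E
```

```text
10.65 tcp [ 0.44   -0.1399  0.1229] yaw -30.25 loc [-0.1946  0.1213] f [-0.7 -0.8 -2.3] ft [ 0.05  0.05 -0.02] gap 0.242
cake 1473 [434.3 241.7] 21.9 [ 0.6452 -0.2611  0.076 ] loc [0.0438 0.1199]
cake 1472 [484.8 267.8] 21.9 [ 0.5878 -0.3773  0.076 ] loc [ 0.0527 -0.0094]
cake 1439 [529.8 286.8] 21.9 [ 0.546  -0.4823  0.076 ] loc [ 0.0695 -0.1211]
```

View pics/p1.png

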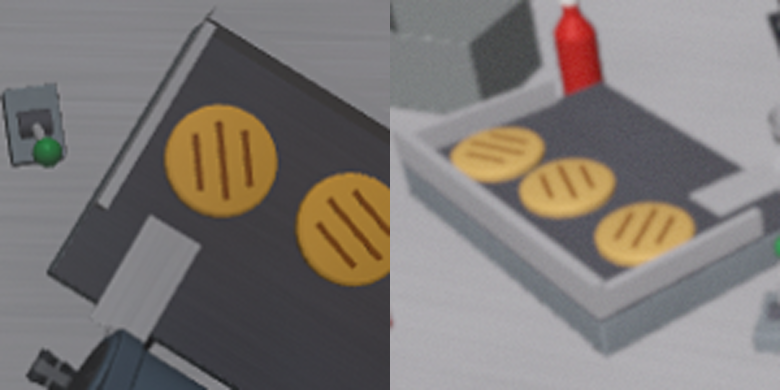

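Request:
{"name": "step_arm", "arguments": {
  "commands": [0,0.0015,0.002,0,0,0,0,0.0015,0.004,0,0,0,0,0.0015,0.005,0,0,0,0,0.0015,0.006,0,0,0,0,0.0015,0.0065,0,0,0,0,0.0015,0.0065,0,0,0,0,0.0015,0.0065,0,0,0,0,0.0015,0.0065,0,0,0,0,0.0015,0.0065,0,0,0,0,0.0015,0.0065,0,0,0]
}}

```text
t: 11.75
tcp_pos: [0.4386, -0.1409, 0.116]
tool_rot: [0.965, -0.261, -0.0, -0.0]
force: [-3.1, -0.7, 4.0]
finger_gap: 0.242
gripper_force: 89.5
```

Request:
{"name": "step_arm", "arguments": {
  "commands": [0.008,0,0,0,0,0,0.016,0,0,0,0,0,0.024,0,0,0,0,0,0.032,0,0,0,0,0,0.04,0,0,0,0,0,0.047,0,0,0,0,0,0.054,0,0,0,0,0,0.061,0,0,0,0,0,0.067,0,0,0,0,0,0.07,0,0,0,0,0]
}}

```text
t: 12.75
tcp_pos: [0.4946, -0.1727, 0.1171]
tool_rot: [0.965, -0.261, -0.006, -0.002]
force: [-11.9, 6.7, 21.7]
finger_gap: 0.243
gripper_force: 92.0
```

Run:
```python
from h import *
st();t=snap('top');cakes(t)
```

```text
12.75 tcp [ 0.4946 -0.1727  0.1171] yaw -30.21 loc [-0.1309  0.1204] f [-11.9   6.7  21.7] ft [1.13 1.79 0.  ] gap 0.243
cake 1456 [442.5 228. ] 21.8 [ 0.6771 -0.2804  0.076 ] loc [0.081  0.1194]
cake 1473 [485.  267.6] 22.0 [ 0.5884 -0.3779  0.076 ] loc [ 0.0535 -0.0096]
cake 1439 [529.8 286.8] 21.9 [ 0.546  -0.4823  0.076 ] loc [ 0.0695 -0.1211]
```

Request:
{"name": "step_arm", "arguments": {
  "commands": [0,0,-0.001,0,0,0,0.004,0,-0.001,0,0,0,0.008,0,-0.001,0,0,0,0.012,0,-0.001,0,0,0,0.016,0,-0.001,0,0,0,0.02,0,-0.001,0,0,0,0.024,0,-0.001,0,0,0,0.028,0,-0.001,0,0,0,0.032,0,-0.001,0,0,0,0.035,0,-0.001,0,0,0]
}}

```text
t: 13.8
tcp_pos: [0.5267, -0.1919, 0.1171]
tool_rot: [0.965, -0.261, -0.004, -0.001]
force: [-8.5, 5.2, 13.6]
finger_gap: 0.246
gripper_force: 90.9
```

Run:
```python
from h import *
st();t=snap('top');cakes(t);cakes(t,.079)
```

```text
13.8 tcp [ 0.5267 -0.1919  0.1171] yaw -30.23 loc [-0.0935  0.1201] f [-8.5  5.2 13.6] ft [0.83 1.42 0.04] gap 0.246
cake 1429 [444.4 224.1] 21.8 [ 0.6861 -0.285   0.076 ] loc [0.0911 0.1199]
cake 1322 [484.8 267.8] 21.9 [ 0.5878 -0.3773  0.076 ] loc [ 0.0527 -0.0094]
cake 1441 [530.  286.6] 22.0 [ 0.5465 -0.4827  0.076 ] loc [ 0.0701 -0.1212]
cake 1429 [444.4 224.1] 21.8 [ 0.6857 -0.2842  0.079 ] loc [0.0903 0.1204]
cake 1322 [484.8 267.8] 21.9 [ 0.5876 -0.3763  0.079 ] loc [ 0.052  -0.0085]
cake 1441 [530.  286.6] 22.0 [ 0.5464 -0.4814  0.079 ] loc [ 0.0694 -0.1201]
```

Request:
{"name": "step_arm", "arguments": {
  "commands": [0.007,0,0,0,0,0,0.014,0,0,0,0,0,0.021,0,0,0,0,0,0.028,0,0,0,0,0,0.034,0,0,0,0,0,0.04,0,0,0,0,0,0.046,0,0,0,0,0,0.051,0,0,0,0,0,0.055,0,0,0,0,0,0.057,0,0,0,0,0]
}}

```text
t: 14.85
tcp_pos: [0.5753, -0.2202, 0.1173]
tool_rot: [0.965, -0.261, -0.005, -0.002]
force: [-10.8, 6.3, 14.8]
finger_gap: 0.246
gripper_force: 91.0
```

Run:
```python
from h import *
st();t=snap('top');cakes(t,.079)
```

```text
14.85 tcp [ 0.5753 -0.2202  0.1173] yaw -30.23 loc [-0.0372  0.1201] f [-10.8   6.3  14.8] ft [ 1.13  1.83 -0.02] gap 0.246
cake 845 [444.5 224. ] 21.9 [ 0.686  -0.2843  0.079 ] loc [0.0907 0.1205]
cake 1443 [530.  286.6] 22.0 [ 0.5464 -0.4814  0.079 ] loc [ 0.0694 -0.1201]
```

Request:
{"name": "step_arm", "arguments": {
  "commands": [0,0,-0.002,0,0,0,0,0,-0.006,0,0,0,0,0,-0.014,0,0,0,0,0,-0.026,0,0,0,0,0,-0.04,0,0,0,0,0,-0.055,0,0,0,0,0,-0.07,0,0,0,0,0,-0.084,0,0,0,0,0,-0.092,0,0,0,0,0,-0.095,0,0,0]
}}

```text
t: 15.9
tcp_pos: [0.5796, -0.2232, 0.2137]
tool_rot: [0.965, -0.261, 0.002, 0.001]
force: [0.2, 0.1, -3.7]
finger_gap: 0.24
gripper_force: 88.6
```

Run:
```python
from h import *
st();t=snap('top');cakes(t,.173);s=snap('scene')
f=dict(fx=2.6,fy=2.6,interpolation=cv2.INTER_CUBIC)
a=cv2.resize(t['pixels'][160:310,380:530],None,**f);b=cv2.resize(s['pixels'][140:290,140:290],None,**f)
cv2.imwrite('pics/p2.png',np.hstack([a,b]))
```

```text
15.9 tcp [ 0.5796 -0.2232  0.2137] yaw -30.26 loc [-0.032   0.1196] f [ 0.2  0.1 -3.7] ft [0.16 0.25 0.03] gap 0.24
cake 919 [457.7 215.7] 23.4 [ 0.6901 -0.2865  0.173 ] loc [0.0953 0.1206]
cake 737 [531.1 287. ] 21.2 [ 0.5435 -0.4407  0.173 ] loc [ 0.0463 -0.0864]
```

View pics/p2.png

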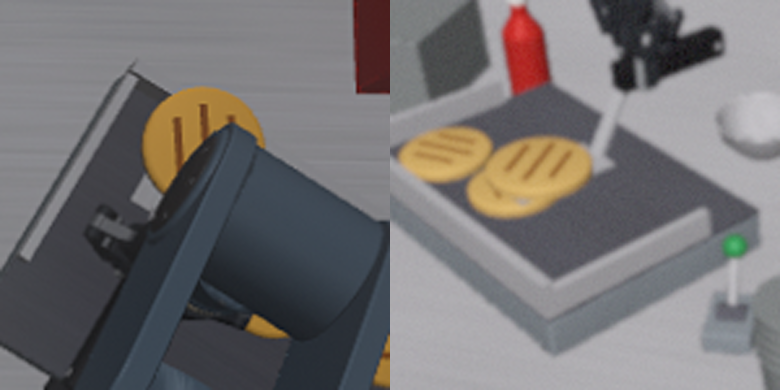

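Request:
{"name": "step_arm", "arguments": {
  "commands": [-0.0032,-0.0021,0,0,0,-0.6,-0.013,-0.0086,0,0,0,-2.5,-0.0292,-0.0193,0,0,0,-5.6,-0.0487,-0.0321,0,0,0,-9.3,-0.0714,-0.0471,0,0,0,-13.6,-0.0942,-0.0621,0,0,0,-18,-0.1169,-0.0771,0,0,0,-22.3,-0.138,-0.091,0,0,0,-26.3,-0.1543,-0.1017,0,0,0,-29.4,-0.1624,-0.1071,0,0,0,-31]
}}

```text
t: 17.0
tcp_pos: [0.4906, -0.0462, 0.2115]
tool_rot: [1.0, 0.008, -0.001, -0.0]
force: [-0.8, -1.1, -4.1]
finger_gap: 0.242
gripper_force: 88.5
```

Request:
{"name": "step_arm", "arguments": {
  "commands": [-0.0017,-0.0035,0,0,0,-0.6,-0.0068,-0.014,0,0,0,-2.5,-0.0153,-0.0315,0,0,0,-5.7,-0.0255,-0.0525,0,0,0,-9.5,-0.0374,-0.077,0,0,0,-13.9,-0.0493,-0.1015,0,0,0,-18.3,-0.0612,-0.126,0,0,0,-22.8,-0.0722,-0.1487,0,0,0,-26.9,-0.081,-0.1662,0,0,0,-30,-0.085,-0.175,0,0,0,-31.65]
}}

```text
t: 18.0
tcp_pos: [0.4045, 0.1265, 0.2118]
tool_rot: [0.96, 0.28, -0.0, -0.0]
force: [0.2, 0.1, -4.2]
finger_gap: 0.242
gripper_force: 88.6
```

```bash
cat >> h.py <<'E'
OC=np.array([.5856,.3856]);YC=.5653
E
python3 - <<'E'
from h import *
m=st();print(loc(m['tcp_pos'],OC,YC));t=snap('top');cakes(t,.172)
hsv=cv2.cvtColor(t['pixels'],cv2.COLOR_BGR2HSV);
E
```

```text
18.0 tcp [0.4045 0.1265 0.2118] yaw 32.56 loc [-0.3595  0.3335] f [ 0.2  0.1 -4.2] ft [-0.17  0.21 -0.03] gap 0.242
[-0.29174515 -0.12173519]
cake 1472 [484.8 267.8] 21.9 [ 0.5821 -0.3426  0.172 ] loc [0.0302 0.0177]
cake 1439 [529.8 286.8] 21.9 [ 0.544  -0.4383  0.172 ] loc [ 0.0456 -0.0841]
cake 1832 [226.1 297. ] 24.2 [0.5123 0.1895 0.172 ] loc [-0.2981  0.4422]
```

Request:
{"name": "step_arm", "arguments": {
  "commands": [0,-0.0003,0.002,0,0,0,0,-0.0008,0.008,0,0,0,0,-0.0015,0.016,0,0,0,0,-0.0015,0.024,0,0,0,0,-0.0015,0.032,0,0,0,0,-0.0015,0.038,0,0,0,0.002,-0.0015,0.04,0,0,0,0.006,-0.0015,0.04,0,0,0,0.013,-0.0015,0.04,0,0,0,0.021,-0.0015,0.04,0,0,0]
}}

```text
t: 19.05
tcp_pos: [0.4231, 0.1385, 0.1721]
tool_rot: [0.96, 0.279, 0.001, 0.0]
force: [-0.1, -0.0, -4.1]
finger_gap: 0.243
gripper_force: 88.6
```

Request:
{"name": "step_arm", "arguments": {
  "commands": [0.01,0,0,0,0,0,0.022,0,0,0,0,0,0.036,0,0,0,0,0,0.052,0,0,0,0,0,0.07,0,0,0,0,0,0.09,0,0,0,0,0,0.11,0,0,0,0,0,0.128,0,0,0,0,0,0.14,0,0,0,0,0,0.144,0,0,0,0,0]
}}

```text
t: 20.05
tcp_pos: [0.5451, 0.2162, 0.1717]
tool_rot: [0.96, 0.279, 0.001, 0.0]
force: [0.8, 0.3, -3.0]
finger_gap: 0.242
gripper_force: 88.7
```

Run:
```python
from h import *
m=st();print(loc(m['tcp_pos'],OC,YC));t=snap('top');s=snap('scene')
f=dict(fx=3,fy=3,interpolation=cv2.INTER_CUBIC)
a=cv2.resize(t['pixels'][175:315,110:250],None,**f);b=cv2.resize(s['pixels'][180:320,370:480],None,**f)
cv2.imwrite('pics/p3.png',np.hstack([a,b]))
```

```text
20.05 tcp [0.5451 0.2162 0.1717] yaw 32.43 loc [-0.2832  0.4818] f [ 0.8  0.3 -3. ] ft [-0.16  0.23 -0.  ] gap 0.242
[-0.12492443 -0.12139377]
```

View pics/p3.png

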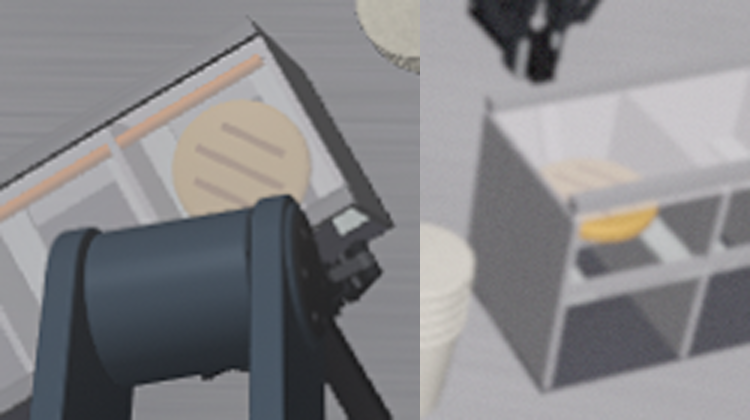

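Run:
```python
from h import *
t=snap('top');hsv=cv2.cvtColor(t['pixels'],cv2.COLOR_BGR2HSV)
m=cv2.inRange(hsv,(8,45,120),(25,255,255));m[:,:155]=0;m[:200]=0;m[300:]=0;m[:,225:]=0
c,_=cv2.findContours(m,cv2.RETR_EXTERNAL,cv2.CHAIN_APPROX_NONE);c=max(c,key=cv2.contourArea)
p,r=cv2.minEnclosingCircle(c);print(p,r,cv2.contourArea(c));w=at(t,*p,.134);print(w,loc(w,OC,YC))
```

```text
(180.5, 227.5) 18.66825294494629 234.5
[0.65822704 0.30073938 0.134     ] [ 0.01587109 -0.11056275]
```

Run:
```python
from h import *
t=snap('top')
for p in((190,230),(190.3,229.5)): w=at(t,*p,.134);print(loc(w,OC,YC))
p=proj(t,Wp((*OC,YC),(0,-.124,.134)));print('ideal centre crop',(p[0]-110)*3,(p[1]-175)*3)
for y in(-.183,-.065):
  p=proj(t,Wp((*OC,YC),(0,y,.134)));print((p[0]-110)*3,(p[1]-175)*3)
```

```text
[ 0.00042745 -0.12554749]
[ 0.00103411 -0.12663884]
ideal centre crop 238.42891008956275 166.61563467935076
309.39548546455165 124.3774283108437
167.43297890730452 209.0135866736562
```

Request:
{"name": "step_arm", "arguments": {
  "commands": [0,-0.001,0.004,0,0,0,0,-0.001,0.008,0,0,0,0,-0.001,0.012,0,0,0,0,-0.001,0.016,0,0,0,0,-0.001,0.02,0,0,0,0,-0.001,0.024,0,0,0,0,-0.001,0.028,0,0,0,0,-0.001,0.032,0,0,0,0,-0.001,0.036,0,0,0,0,-0.001,0.038,0,0,0]
}}

```text
t: 21.25
tcp_pos: [0.543, 0.216, 0.1334]
tool_rot: [0.96, 0.279, -0.0, -0.0]
force: [0.1, -1.2, -2.1]
finger_gap: 0.243
gripper_force: 88.8
```

Run:
```python
from h import *
st()
s=snap('scene');t=snap('top')
f=dict(fx=4,fy=4,interpolation=cv2.INTER_CUBIC)
cv2.imwrite('pics/p4.png',np.hstack([cv2.resize(t['pixels'][190:290,140:240],None,**f),cv2.resize(s['pixels'][200:300,380:480],None,**f)]))
```

```text
21.25 tcp [0.543  0.216  0.1334] yaw 32.39 loc [-0.2849  0.4807] f [ 0.1 -1.2 -2.1] ft [-0.06  0.04  0.02] gap 0.243
```

View pics/p4.png

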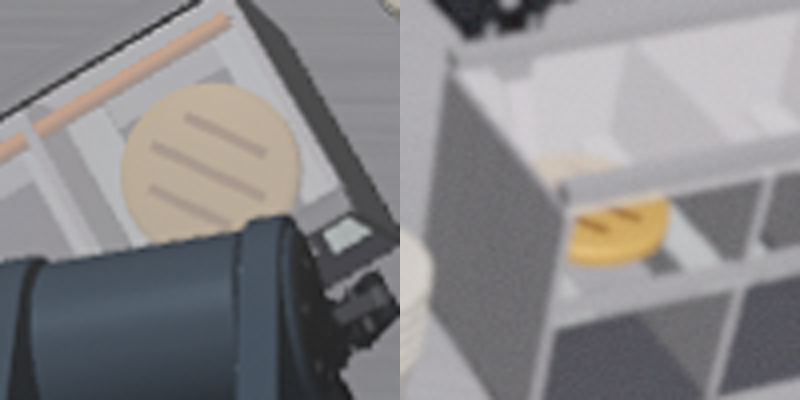

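Request:
{"name": "step_arm", "arguments": {
  "commands": [-0.005,0,0,0,0,0,-0.02,0,0,0,0,0,-0.04,0,0,0,0,0,-0.06,0,0,0,0,0,-0.08,0,0,0,0,0,-0.1,0,0,0,0,0,-0.12,0,0,0,0,0,-0.14,0,0,0,0,0,-0.16,0,0,0,0,0,-0.17,0,0,0,0,0]
}}

```text
t: 22.35
tcp_pos: [0.3976, 0.1244, 0.1341]
tool_rot: [0.96, 0.279, -0.001, -0.0]
force: [-0.2, 0.5, -1.0]
finger_gap: 0.244
gripper_force: 88.9
```

Request:
{"name": "step_arm", "arguments": {
  "commands": [0,0,-0.03,0,0,0,0,0,-0.06,0,0,0,0,0,-0.07,0,0,0,-0.009,0.025,-0.07,0,0,4.5,-0.02,0.055,-0.07,0,0,9.5,-0.032,0.088,-0.07,0,0,15.5,-0.044,0.12,-0.07,0,0,21,-0.055,0.15,-0.07,0,0,26.5,-0.063,0.17,-0.07,0,0,30,-0.0653,0.1776,-0.07,0,0,31.4]
}}

```text
t: 23.35
tcp_pos: [0.4404, -0.062, 0.2034]
tool_rot: [1.0, 0.007, 0.0, 0.0]
force: [0.2, 0.7, -1.6]
finger_gap: 0.239
gripper_force: 88.9
```

Request:
{"name": "step_arm", "arguments": {
  "commands": [-0.003,0.01,0,0,0,1.5,-0.01,0.03,0,0,0,5,-0.018,0.055,0,0,0,9,-0.027,0.08,0,0,0,13,-0.035,0.105,0,0,0,17,-0.044,0.13,0,0,0,21,-0.053,0.155,0,0,0,25,-0.06,0.178,0,0,0,28.5,-0.064,0.19,0,0,0,30.6,-0.0654,0.1939,0,0,0,31.25]
}}

```text
t: 24.35
tcp_pos: [0.3773, -0.2552, 0.2037]
tool_rot: [0.965, -0.262, -0.0, -0.0]
force: [-0.4, -0.0, -2.7]
finger_gap: 0.245
gripper_force: 88.9
```

Run:
```python
from h import *
st();t=snap('top');cakes(t)
s=t
hsv=cv2.cvtColor(t['pixels'],cv2.COLOR_BGR2HSV);m=cv2.inRange(hsv,(8,40,110),(28,255,255));m[:,260:]=0
m=cv2.morphologyEx(m,cv2.MORPH_OPEN,np.ones((5,5)));m=cv2.morphologyEx(m,cv2.MORPH_CLOSE,np.ones((9,9)))
n,_,a,c=cv2.connectedComponentsWithStats(m)
for i in range(1,n):
    if a[i,4]>200: print(a[i],c[i],loc(at(t,*c[i],.116),OC,YC))
```

```text
24.35 tcp [ 0.3773 -0.2552  0.2037] yaw -30.33 loc [-0.1907 -0.0099] f [-0.4 -0.  -2.7] ft [ 0.07  0.05 -0.02] gap 0.245
cake 1471 [484.8 267.8] 21.9 [ 0.5878 -0.3773  0.076 ] loc [ 0.0527 -0.0094]
cake 1436 [529.8 286.8] 21.9 [ 0.546  -0.4823  0.076 ] loc [ 0.0695 -0.1211]
[ 171  211   43   43 1442] [191.70527046 231.82246879] [-0.00061045 -0.12409666]
```

Request:
{"name": "step_arm", "arguments": {
  "commands": [0,0,0.02,0,0,0,0,0,0.04,0,0,0,0,0,0.06,0,0,0,0,0,0.072,0,0,0,0,0,0.08,0,0,0,0,0,0.084,0,0,0,0,0,0.0867,0,0,0,0,0,0.0867,0,0,0,0,0,0.0867,0,0,0,0,0,0.0867,0,0,0]
}}

```text
t: 25.4
tcp_pos: [0.3778, -0.2552, 0.1176]
tool_rot: [0.965, -0.261, 0.0, 0.0]
force: [-0.1, 0.5, -2.1]
finger_gap: 0.245
gripper_force: 89.1
```

Request:
{"name": "step_arm", "arguments": {
  "commands": [0.008,0,0,0,0,0,0.016,0,0,0,0,0,0.024,0,0,0,0,0,0.032,0,0,0,0,0,0.04,0,0,0,0,0,0.048,0,0,0,0,0,0.056,0,0,0,0,0,0.063,0,0,0,0,0,0.07,0,0,0,0,0,0.075,0,0,0,0,0]
}}

```text
t: 26.4
tcp_pos: [0.4416, -0.292, 0.1171]
tool_rot: [0.965, -0.261, -0.001, -0.001]
force: [-0.0, 0.1, -2.7]
finger_gap: 0.244
gripper_force: 89.0
```

Run:
```python
from h import *
st();t=snap('top');cakes(t)
```

```text
26.4 tcp [ 0.4416 -0.292   0.1171] yaw -30.25 loc [-0.1166 -0.0093] f [-0.   0.1 -2.7] ft [ 0.12  0.16 -0.03] gap 0.244
cake 1420 [492.4 254.4] 22.1 [ 0.6188 -0.3957  0.076 ] loc [ 0.0887 -0.0096]
cake 1440 [529.6 286.6] 22.1 [ 0.5464 -0.4819  0.076 ] loc [ 0.0696 -0.1206]
```

Request:
{"name": "step_arm", "arguments": {
  "commands": [0.008,0,0.0005,0,0,0,0.016,0,0.0005,0,0,0,0.024,0,0.0005,0,0,0,0.032,0,0.0005,0,0,0,0.04,0,0.0005,0,0,0,0.048,0,0.0005,0,0,0,0.056,0,0.0005,0,0,0,0.064,0,0.0005,0,0,0,0.072,0,0.0005,0,0,0,0.079,0,0.0005,0,0,0]
}}

```text
t: 27.45
tcp_pos: [0.5098, -0.3317, 0.117]
tool_rot: [0.965, -0.261, -0.002, -0.001]
force: [-6.1, 4.0, 6.2]
finger_gap: 0.243
gripper_force: 90.1
```

Run:
```python
from h import *
st();t=snap('top');cakes(t,.079)
```

```text
27.45 tcp [ 0.5098 -0.3317  0.117 ] yaw -30.23 loc [-0.0377 -0.0093] f [-6.1  4.   6.2] ft [ 0.65  1.06 -0.01] gap 0.243
cake 1437 [494.  254.2] 21.8 [ 0.6189 -0.3984  0.079 ] loc [ 0.0902 -0.0119]
```

Request:
{"name": "step_arm", "arguments": {
  "commands": [0,0,-0.002,0,0,0,0,0,-0.006,0,0,0,0,0,-0.014,0,0,0,0,0,-0.026,0,0,0,0,0,-0.04,0,0,0,0,0,-0.055,0,0,0,0,0,-0.07,0,0,0,0,0,-0.084,0,0,0,0,0,-0.092,0,0,0,0,0,-0.095,0,0,0]
}}

```text
t: 28.5
tcp_pos: [0.5112, -0.3331, 0.2136]
tool_rot: [0.965, -0.261, 0.001, 0.001]
force: [-0.1, 0.5, -3.3]
finger_gap: 0.243
gripper_force: 88.9
```

Request:
{"name": "step_arm", "arguments": {
  "commands": [-0.002,-0.003,0,0,0,-0.4,-0.008,-0.011,0,0,0,-1.6,-0.018,-0.026,0,0,0,-3.6,-0.03,-0.043,0,0,0,-6,-0.044,-0.063,0,0,0,-8.9,-0.058,-0.083,0,0,0,-11.7,-0.072,-0.103,0,0,0,-14.6,-0.085,-0.122,0,0,0,-17.2,-0.095,-0.136,0,0,0,-19.2,-0.0998,-0.1432,0,0,0,-20.25]
}}

```text
t: 29.5
tcp_pos: [0.4955, -0.1558, 0.2113]
tool_rot: [0.996, -0.085, -0.001, -0.001]
force: [-1.1, -0.6, -3.3]
finger_gap: 0.245
gripper_force: 88.8
```

Request:
{"name": "step_arm", "arguments": {
  "commands": [-0.0016,-0.004,0,0,0,-0.4,-0.0065,-0.016,0,0,0,-1.8,-0.0145,-0.036,0,0,0,-4,-0.024,-0.06,0,0,0,-6.6,-0.0355,-0.0875,0,0,0,-9.7,-0.047,-0.1155,0,0,0,-12.8,-0.058,-0.143,0,0,0,-15.8,-0.0687,-0.169,0,0,0,-18.7,-0.0768,-0.189,0,0,0,-20.9,-0.0808,-0.199,0,0,0,-22]
}}

```text
t: 30.5
tcp_pos: [0.4507, 0.0528, 0.2116]
tool_rot: [0.994, 0.106, -0.0, -0.0]
force: [-0.3, 0.1, -2.5]
finger_gap: 0.246
gripper_force: 88.8
```

Request:
{"name": "step_arm", "arguments": {
  "commands": [-0.0014,-0.004,0,0,0,-0.4,-0.0056,-0.016,0,0,0,-1.6,-0.0125,-0.036,0,0,0,-3.7,-0.021,-0.0605,0,0,0,-6.1,-0.0306,-0.089,0,0,0,-9,-0.0404,-0.117,0,0,0,-11.8,-0.05,-0.1454,0,0,0,-14.7,-0.0592,-0.1716,0,0,0,-17.3,-0.0661,-0.1918,0,0,0,-19.4,-0.0696,-0.2019,0,0,0,-20.4]
}}

```text
t: 31.5
tcp_pos: [0.3405, 0.2352, 0.2116]
tool_rot: [0.96, 0.28, -0.0, -0.0]
force: [0.5, 0.6, -3.2]
finger_gap: 0.243
gripper_force: 88.8
```

```bash
cat >> h.py <<'E'
def cab(z):
    m=st();print('tcp cab',loc(m['tcp_pos'],OC,YC))
    t=snap('top');hsv=cv2.cvtColor(t['pixels'],cv2.COLOR_BGR2HSV);m=cv2.inRange(hsv,(8,40,110),(28,255,255));m[:,330:]=0
    m=cv2.morphologyEx(m,cv2.MORPH_OPEN,np.ones((5,5)));m=cv2.morphologyEx(m,cv2.MORPH_CLOSE,np.ones((9,9)))
    n,lab,a,c=cv2.connectedComponentsWithStats(m)
    for i in range(1,n):
        if a[i,4]>200:
            k,_=cv2.findContours((lab==i).astype(np.uint8),cv2.RETR_EXTERNAL,cv2.CHAIN_APPROX_NONE);p,r=cv2.minEnclosingCircle(k[0])
            print(a[i],'r',round(r,1),'z',z,loc(at(t,*p,z),OC,YC),'z.116',loc(at(t,*p,.116),OC,YC))
    cakes(t)
E
python3 -c "
from h import *
cab(.173)"
```

```text
31.5 tcp [0.3405 0.2352 0.2116] yaw 32.51 loc [-0.4696  0.3952] f [ 0.5  0.6 -3.2] ft [-0.07  0.11 -0.02] gap 0.243
tcp cab [-0.28755127  0.00431164]
[ 171  211   43   43 1446] r 22.2 z 0.173 [-0.01442937 -0.13247669] z.116 [-0.00075545 -0.12403185]
[ 149  302   49   49 1904] r 25.0 z 0.173 [-0.16165651 -0.00431332] z.116 [-0.15646994  0.01151989]
cake 1434 [530.  286.7] 21.9 [ 0.5463 -0.4829  0.076 ] loc [ 0.07   -0.1215]
cake 1857 [173.7 326.1] 24.6 [0.4439 0.3216 0.076 ] loc [-0.4237  0.5219]
```

Request:
{"name": "step_arm", "arguments": {
  "commands": [0,0,0.002,0,0,0,0,0,0.008,0,0,0,0,0,0.016,0,0,0,0,0,0.024,0,0,0,0,0,0.032,0,0,0,0,0,0.038,0,0,0,0.002,0,0.04,0,0,0,0.006,0,0.04,0,0,0,0.012,0,0.04,0,0,0,0.016,0,0.04,0,0,0]
}}

```text
t: 32.55
tcp_pos: [0.3563, 0.2437, 0.172]
tool_rot: [0.96, 0.279, 0.001, -0.0]
force: [0.5, 0.3, -3.0]
finger_gap: 0.247
gripper_force: 88.8
```

```bash
python3 -c "
from h import *
cab(.134)"
```

```text
32.55 tcp [0.3563 0.2437 0.172 ] yaw 32.39 loc [-0.4601  0.4105] f [ 0.5  0.3 -3. ] ft [-0.1   0.19 -0.  ] gap 0.247
tcp cab [-0.26961405  0.00296141]
[ 171  211   43   43 1444] r 22.2 z 0.134 [-0.00571146 -0.12668055] z.116 [-0.00140455 -0.12401344]
[ 151  294   47   48 1754] r 23.9 z 0.134 [-0.14455285 -0.00436923] z.116 [-0.14267759  0.00044002]
cake 1437 [529.8 286.8] 21.9 [ 0.546  -0.4823  0.076 ] loc [ 0.0695 -0.1211]
cake 1710 [174.6 317.9] 23.6 [0.4621 0.3203 0.076 ] loc [-0.4073  0.5299]
```

Request:
{"name": "step_arm", "arguments": {
  "commands": [0.01,-0.001,0,0,0,0,0.022,-0.002,0,0,0,0,0.036,-0.002,0,0,0,0,0.052,-0.002,0,0,0,0,0.07,-0.002,0,0,0,0,0.09,-0.002,0,0,0,0,0.11,-0.002,0,0,0,0,0.128,-0.002,0,0,0,0,0.14,-0.002,0,0,0,0,0.144,-0.002,0,0,0,0]
}}

```text
t: 33.6
tcp_pos: [0.4777, 0.3232, 0.1715]
tool_rot: [0.96, 0.279, 0.001, -0.0]
force: [-0.5, 0.0, -3.2]
finger_gap: 0.242
gripper_force: 88.8
```

```bash
python3 -c "
from h import *
cab(.134)"
```

```text
33.6 tcp [0.4777 0.3232 0.1715] yaw 32.4 loc [-0.3953  0.5403] f [-0.5  0.  -3.2] ft [-0.09  0.17 -0.01] gap 0.242
tcp cab [-0.12456536  0.00508665]
[ 171  211   43   43 1446] r 22.2 z 0.134 [-0.00507353 -0.12669864] z.116 [-0.00075545 -0.12403185]
[ 119  238   44   44 1542] r 22.5 z 0.134 [ 0.00028585 -0.00182193] z.116 [0.00469779 0.00303193]
cake 1439 [529.8 286.8] 21.9 [ 0.546  -0.4823  0.076 ] loc [ 0.0695 -0.1211]
```

Cake is at about (0, −2 mm) of bay1. Sink, draw out and return.

Request:
{"name": "step_arm", "arguments": {
  "commands": [0,0,0.004,0,0,0,0,0,0.008,0,0,0,0,0,0.012,0,0,0,0,0,0.016,0,0,0,0,0,0.02,0,0,0,0,0,0.024,0,0,0,0,0,0.028,0,0,0,0,0,0.032,0,0,0,0,0,0.036,0,0,0,0,0,0.038,0,0,0]
}}

```text
t: 34.65
tcp_pos: [0.4755, 0.3218, 0.1332]
tool_rot: [0.96, 0.279, -0.0, 0.0]
force: [0.2, -0.9, -3.3]
finger_gap: 0.243
gripper_force: 89.0
```

```bash
python3 -c "
from h import *
cab(.116)"
```

```text
34.65 tcp [0.4755 0.3218 0.1332] yaw 32.39 loc [-0.3966  0.538 ] f [ 0.2 -0.9 -3.3] ft [-0.05  0.02  0.04] gap 0.243
tcp cab [-0.12715608  0.00513221]
[ 171  211   43   43 1442] r 22.2 z 0.116 [-0.00140455 -0.12401344] z.116 [-0.00140455 -0.12401344]
[ 123  240   43   44 1406] r 22.1 z 0.116 [-0.0024095  -0.00228435] z.116 [-0.0024095  -0.00228435]
cake 1440 [529.8 286.8] 21.9 [ 0.546  -0.4823  0.076 ] loc [ 0.0695 -0.1211]
```

Request:
{"name": "step_arm", "arguments": {
  "commands": [-0.005,0,0,0,0,0,-0.02,0,0,0,0,0,-0.038,0,0,0,0,0,-0.056,0,0,0,0,0,-0.074,0,0,0,0,0,-0.092,0,0,0,0,0,-0.11,0,0,0,0,0,-0.128,0,0,0,0,0,-0.145,0,0,0,0,0,-0.155,0,0,0,0,0]
}}

```text
t: 35.7
tcp_pos: [0.343, 0.2381, 0.1339]
tool_rot: [0.96, 0.279, -0.0, 0.0]
force: [0.6, -0.5, -2.2]
finger_gap: 0.25
gripper_force: 89.0
```

Request:
{"name": "step_arm", "arguments": {
  "commands": [0,0,-0.03,0,0,0,0,0,-0.06,0,0,0,0,0,-0.07,0,0,0,-0.002,0.03,-0.07,0,0,3,-0.004,0.065,-0.07,0,0,6.5,-0.006,0.105,-0.07,0,0,10,-0.008,0.145,-0.07,0,0,14,-0.01,0.185,-0.07,0,0,18,-0.012,0.208,-0.07,0,0,20,-0.0126,0.2159,-0.07,0,0,20.4]
}}

```text
t: 36.7
tcp_pos: [0.4514, 0.0476, 0.2032]
tool_rot: [0.995, 0.103, 0.001, 0.0]
force: [0.1, 0.3, -2.5]
finger_gap: 0.249
gripper_force: 89.1
```

Request:
{"name": "step_arm", "arguments": {
  "commands": [-0.003,0.01,0,0,0,1,-0.01,0.033,0,0,0,3.5,-0.018,0.058,0,0,0,6,-0.026,0.084,0,0,0,8.8,-0.034,0.11,0,0,0,11.5,-0.042,0.136,0,0,0,14.2,-0.05,0.162,0,0,0,17,-0.058,0.188,0,0,0,19.6,-0.063,0.205,0,0,0,21.4,-0.0653,0.211,0,0,0,22]
}}

```text
t: 37.7
tcp_pos: [0.4292, -0.1707, 0.2034]
tool_rot: [0.996, -0.088, -0.0, -0.0]
force: [-0.2, 0.5, -2.7]
finger_gap: 0.243
gripper_force: 89.0
```

Request:
{"name": "step_arm", "arguments": {
  "commands": [-0.003,0.01,0,0,0,1,-0.009,0.032,0,0,0,3.2,-0.016,0.056,0,0,0,5.6,-0.023,0.081,0,0,0,8,-0.03,0.106,0,0,0,10.5,-0.037,0.131,0,0,0,13,-0.045,0.157,0,0,0,15.6,-0.052,0.182,0,0,0,18.1,-0.056,0.198,0,0,0,19.7,-0.0579,0.2035,0,0,0,20.25]
}}

```text
t: 38.7
tcp_pos: [0.3369, -0.3612, 0.2035]
tool_rot: [0.965, -0.262, 0.0, -0.0]
force: [0.3, -0.3, -2.5]
finger_gap: 0.243
gripper_force: 89.0
```

```bash
python3 -c "
from h import *
cab(.116)"
```

```text
38.7 tcp [ 0.3369 -0.3612  0.2035] yaw -30.34 loc [-0.1722 -0.1218] f [ 0.3 -0.3 -2.5] ft [0.04 0.04 0.06] gap 0.243
tcp cab [-0.61001744 -0.49739753]
[ 171  211   43   43 1442] r 22.2 z 0.116 [-0.00075545 -0.12403185] z.116 [-0.00075545 -0.12403185]
[ 123  240   43   44 1421] r 22.2 z 0.116 [-0.00269091 -0.00221859] z.116 [-0.00269091 -0.00221859]
cake 1432 [530.2 286.6] 21.8 [ 0.5464 -0.4832  0.076 ] loc [ 0.0703 -0.1216]
```

Request:
{"name": "step_arm", "arguments": {
  "commands": [0,0.001,0.02,0,0,0,0,0.001,0.04,0,0,0,0,0.001,0.06,0,0,0,0,0.001,0.072,0,0,0,0,0.001,0.08,0,0,0,0,0.001,0.084,0,0,0,0,0.001,0.0868,0,0,0,0,0.001,0.0868,0,0,0,0,0.001,0.0868,0,0,0,0,0.001,0.0868,0,0,0]
}}

```text
t: 39.75
tcp_pos: [0.3369, -0.3617, 0.1173]
tool_rot: [0.965, -0.261, 0.0, 0.0]
force: [-0.4, 1.0, -2.3]
finger_gap: 0.242
gripper_force: 89.3
```

Request:
{"name": "step_arm", "arguments": {
  "commands": [0.007,0,0,0,0,0,0.014,0,0,0,0,0,0.021,0,0,0,0,0,0.028,0,0,0,0,0,0.035,0,0,0,0,0,0.042,0,0,0,0,0,0.049,0,0,0,0,0,0.056,0,0,0,0,0,0.061,0,0,0,0,0,0.062,0,0,0,0,0]
}}

```text
t: 40.75
tcp_pos: [0.3912, -0.3934, 0.1167]
tool_rot: [0.965, -0.261, 0.001, 0.0]
force: [-1.4, -1.1, -0.7]
finger_gap: 0.244
gripper_force: 89.1
```

```bash
python3 -c "
from h import *
st();cakes(snap('top'))"
```

```text
40.75 tcp [ 0.3912 -0.3934  0.1167] yaw -30.25 loc [-0.1091 -0.1223] f [-1.4 -1.1 -0.7] ft [-0.    0.38  0.02] gap 0.244
cake 1406 [534.  280.5] 22.1 [ 0.5605 -0.4927  0.076 ] loc [ 0.0872 -0.1227]
```

Request:
{"name": "step_arm", "arguments": {
  "commands": [0.008,0,0,0,0,0,0.016,0,0,0,0,0,0.024,0,0,0,0,0,0.032,0,0,0,0,0,0.04,0,0,0,0,0,0.048,0,0,0,0,0,0.056,0,0,0,0,0,0.063,0,0,0,0,0,0.069,0,0,0,0,0,0.072,0,0,0,0,0]
}}

```text
t: 41.8
tcp_pos: [0.452, -0.4282, 0.1169]
tool_rot: [0.965, -0.261, -0.001, -0.001]
force: [-6.4, 2.7, 5.4]
finger_gap: 0.242
gripper_force: 90.1
```

```bash
python3 -c "
from h import *
st();cakes(snap('top'),.079)"
```

```text
41.8 tcp [ 0.452  -0.4282  0.1169] yaw -30.22 loc [-0.0389 -0.1217] f [-6.4  2.7  5.4] ft [ 0.61  1.09 -0.08] gap 0.242
cake 1450 [535.3 280.1] 21.9 [ 0.5613 -0.4944  0.079 ] loc [ 0.0888 -0.1238]
```

Request:
{"name": "step_arm", "arguments": {
  "commands": [0,0,-0.002,0,0,0,0,0,-0.006,0,0,0,0,0,-0.014,0,0,0,0,0,-0.026,0,0,0,0,0,-0.04,0,0,0,0,0,-0.055,0,0,0,0,0,-0.07,0,0,0,0,0,-0.084,0,0,0,0,0,-0.092,0,0,0,0,0,-0.095,0,0,0]
}}

```text
t: 42.85
tcp_pos: [0.453, -0.4295, 0.2136]
tool_rot: [0.965, -0.261, 0.001, 0.001]
force: [0.4, 0.2, -3.1]
finger_gap: 0.244
gripper_force: 89.0
```

Request:
{"name": "step_arm", "arguments": {
  "commands": [-0.0018,-0.0043,0,0,0,-0.4,-0.0072,-0.017,0,0,0,-1.5,-0.016,-0.0383,0,0,0,-3.3,-0.0269,-0.0639,0,0,0,-5.5,-0.0394,-0.0937,0,0,0,-8,-0.0519,-0.1235,0,0,0,-10.6,-0.0644,-0.1533,0,0,0,-13.1,-0.0761,-0.181,0,0,0,-15.5,-0.085,-0.2023,0,0,0,-17.3,-0.0895,-0.2129,0,0,0,-18.25]
}}

```text
t: 43.85
tcp_pos: [0.4814, -0.1962, 0.211]
tool_rot: [0.995, -0.103, -0.001, -0.001]
force: [-0.2, -1.0, -3.2]
finger_gap: 0.24
gripper_force: 88.9
```

Request:
{"name": "step_arm", "arguments": {
  "commands": [-0.0014,-0.0042,0,0,0,-0.4,-0.0056,-0.0168,0,0,0,-1.6,-0.0126,-0.0378,0,0,0,-3.6,-0.0211,-0.063,0,0,0,-6,-0.0309,-0.0924,0,0,0,-8.8,-0.0407,-0.1218,0,0,0,-11.6,-0.0505,-0.1512,0,0,0,-14.4,-0.0597,-0.1785,0,0,0,-17,-0.0667,-0.1995,0,0,0,-19,-0.0702,-0.21,0,0,0,-20]
}}

```text
t: 44.85
tcp_pos: [0.4568, 0.0214, 0.2118]
tool_rot: [0.997, 0.071, -0.0, -0.0]
force: [0.1, -0.7, -2.9]
finger_gap: 0.243
gripper_force: 88.9
```

Request:
{"name": "step_arm", "arguments": {
  "commands": [-0.0013,-0.0036,0,0,0,-0.3,-0.0052,-0.0145,0,0,0,-1.1,-0.0118,-0.0326,0,0,0,-2.5,-0.0196,-0.0543,0,0,0,-4.2,-0.0288,-0.0796,0,0,0,-6.2,-0.0379,-0.1049,0,0,0,-8.1,-0.0471,-0.1302,0,0,0,-10.1,-0.0556,-0.1538,0,0,0,-11.9,-0.0621,-0.1719,0,0,0,-13.3,-0.0654,-0.1809,0,0,0,-14]
}}

```text
t: 45.85
tcp_pos: [0.3667, 0.1907, 0.2118]
tool_rot: [0.982, 0.191, -0.0, -0.0]
force: [-0.4, 0.7, -3.6]
finger_gap: 0.241
gripper_force: 88.9
```

Request:
{"name": "step_arm", "arguments": {
  "commands": [-0.0006,-0.0034,0,0,0,-0.2,-0.0024,-0.0137,0,0,0,-0.8,-0.0053,-0.0308,0,0,0,-1.9,-0.0089,-0.0514,0,0,0,-3.1,-0.013,-0.0753,0,0,0,-4.6,-0.0171,-0.0993,0,0,0,-6,-0.0212,-0.1233,0,0,0,-7.5,-0.0251,-0.1455,0,0,0,-8.8,-0.028,-0.1626,0,0,0,-9.9,-0.0295,-0.1712,0,0,0,-10.4]
}}

```text
t: 46.85
tcp_pos: [0.2758, 0.3387, 0.2118]
tool_rot: [0.96, 0.279, 0.0, -0.0]
force: [-0.2, -0.1, -2.9]
finger_gap: 0.242
gripper_force: 88.9
```

```bash
python3 -c "
from h import *
cab(.173)"
```

```text
46.85 tcp [0.2758 0.3387 0.2118] yaw 32.44 loc [-0.5776  0.4519] f [-0.2 -0.1 -2.9] ft [-0.17  0.22 -0.04] gap 0.242
tcp cab [-0.28676077  0.12632263]
[ 171  211   43   43 1444] r 22.2 z 0.173 [-0.01442937 -0.13247669] z.116 [-0.00075545 -0.12403185]
[ 123  240   43   44 1418] r 22.1 z 0.173 [-0.01634602 -0.01695701] z.116 [-0.00278259 -0.00185269]
[  98  332   48   50 1876] r 25.1 z 0.173 [-0.16031151  0.11779108] z.116 [-0.1550474   0.14066336]
cake 1842 [121.2 356. ] 24.7 [0.3741 0.4377 0.076 ] loc [-0.5425  0.587 ]
```

Cake ≈6 mm right of bay centre, blade +2 mm; shift left 2 mm while lowering, then re-measure.

Request:
{"name": "step_arm", "arguments": {
  "commands": [0,-0.0003,0.002,0,0,0,0,-0.001,0.008,0,0,0,0,-0.0015,0.016,0,0,0,0,-0.002,0.024,0,0,0,0,-0.002,0.032,0,0,0,0,-0.002,0.038,0,0,0,0.002,-0.002,0.04,0,0,0,0.006,-0.002,0.04,0,0,0,0.012,-0.002,0.04,0,0,0,0.016,-0.002,0.04,0,0,0]
}}

```text
t: 47.9
tcp_pos: [0.2898, 0.349, 0.1722]
tool_rot: [0.96, 0.279, 0.001, -0.0]
force: [0.7, -0.3, -2.4]
finger_gap: 0.242
gripper_force: 88.9
```

```bash
python3 -c "
from h import *
cab(.134)"
```

```text
47.9 tcp [0.2898 0.349  0.1722] yaw 32.39 loc [-0.5706  0.4679] f [ 0.7 -0.3 -2.4] ft [-0.09  0.19  0.05] gap 0.242
tcp cab [-0.26940698  0.12749946]
[ 171  211   43   43 1442] r 22.2 z 0.134 [-0.00571146 -0.12668055] z.116 [-0.00140455 -0.12401344]
[ 123  240   43   44 1419] r 22.2 z 0.134 [-0.0064323  -0.00668476] z.116 [-0.00213802 -0.00191607]
[ 101  324   46   48 1743] r 24.1 z 0.134 [-0.14358696  0.11965573] z.116 [-0.14169478  0.12663713]
cake 1700 [124.2 347.6] 23.6 [0.393  0.4318 0.076 ] loc [-0.5233  0.5914]
```

Request:
{"name": "step_arm", "arguments": {
  "commands": [0.01,-0.001,0,0,0,0,0.022,-0.0015,0,0,0,0,0.036,-0.0015,0,0,0,0,0.052,-0.0015,0,0,0,0,0.07,-0.0015,0,0,0,0,0.09,-0.0015,0,0,0,0,0.11,-0.0015,0,0,0,0,0.128,-0.0015,0,0,0,0,0.14,-0.0015,0,0,0,0,0.144,-0.0015,0,0,0,0]
}}

```text
t: 48.95
tcp_pos: [0.4111, 0.4275, 0.1717]
tool_rot: [0.96, 0.279, 0.001, -0.0]
force: [1.1, 0.1, -4.2]
finger_gap: 0.244
gripper_force: 89.0
```

```bash
python3 -c "
from h import *
cab(.134)"
```

```text
48.95 tcp [0.4111 0.4275 0.1717] yaw 32.37 loc [-0.5054  0.5968] f [ 1.1  0.1 -4.2] ft [-0.15  0.17 -0.  ] gap 0.244
tcp cab [-0.12495729  0.12883799]
[ 171  211   43   43 1444] r 22.2 z 0.134 [-0.00571146 -0.12668055] z.116 [-0.00140455 -0.12401344]
[ 123  240   43   44 1418] r 22.2 z 0.134 [-0.0064323  -0.00668476] z.116 [-0.00213802 -0.00191607]
[  70  267   43   45 1482] r 22.8 z 0.134 [0.00127586 0.12191441] z.116 [0.00570514 0.12893537]
```

Request:
{"name": "step_arm", "arguments": {
  "commands": [0,0,0.004,0,0,0,0,0,0.008,0,0,0,0,0,0.012,0,0,0,0,0,0.016,0,0,0,0,0,0.02,0,0,0,0,0,0.024,0,0,0,0,0,0.028,0,0,0,0,0,0.032,0,0,0,0,0,0.036,0,0,0,0,0,0.038,0,0,0]
}}

```text
t: 50.0
tcp_pos: [0.4093, 0.4264, 0.1334]
tool_rot: [0.96, 0.279, -0.0, 0.0]
force: [0.7, -0.1, -3.0]
finger_gap: 0.242
gripper_force: 89.0
```

```bash
python3 -c "
from h import *
cab(.116)"
```

```text
50.0 tcp [0.4093 0.4264 0.1334] yaw 32.39 loc [-0.5065  0.595 ] f [ 0.7 -0.1 -3. ] ft [-0.01  0.08 -0.03] gap 0.242
tcp cab [-0.12704075  0.12893356]
[ 171  211   43   43 1449] r 22.2 z 0.116 [-0.00140455 -0.12401344] z.116 [-0.00140455 -0.12401344]
[ 123  240   43   44 1417] r 22.2 z 0.116 [-0.00213802 -0.00191607] z.116 [-0.00213802 -0.00191607]
[  75  269   40   43 1278] r 22.1 z 0.116 [0.00032934 0.12416045] z.116 [0.00032934 0.12416045]
```

Request:
{"name": "step_arm", "arguments": {
  "commands": [-0.005,0,0,0,0,0,-0.02,0,0,0,0,0,-0.038,0,0,0,0,0,-0.056,0,0,0,0,0,-0.074,0,0,0,0,0,-0.092,0,0,0,0,0,-0.11,0,0,0,0,0,-0.128,0,0,0,0,0,-0.145,0,0,0,0,0,-0.155,0,0,0,0,0]
}}

```text
t: 51.05
tcp_pos: [0.2769, 0.3425, 0.1341]
tool_rot: [0.96, 0.279, -0.001, 0.0]
force: [-0.4, -0.2, -1.6]
finger_gap: 0.243
gripper_force: 89.0
```

Request:
{"name": "step_arm", "arguments": {
  "commands": [0,0,-0.03,0,0,0,0,0,-0.06,0,0,0,0,0,-0.07,0,0,0,0,0.03,-0.07,0,0,2,0,0.07,-0.07,0,0,5,0,0.11,-0.07,0,0,8,0,0.15,-0.07,0,0,11,0,0.19,-0.07,0,0,14,0,0.215,-0.07,0,0,15.8,0,0.2247,-0.07,0,0,16.4]
}}

```text
t: 52.05
tcp_pos: [0.4006, 0.1518, 0.2035]
tool_rot: [0.991, 0.137, 0.001, 0.0]
force: [0.9, 0.5, -2.9]
finger_gap: 0.243
gripper_force: 89.2
```

Request:
{"name": "step_arm", "arguments": {
  "commands": [0.004,0.01,0,0,0,0.8,0.014,0.03,0,0,0,2.4,0.024,0.054,0,0,0,4.3,0.034,0.077,0,0,0,6.2,0.045,0.1,0,0,0,8,0.055,0.123,0,0,0,9.8,0.065,0.146,0,0,0,11.7,0.075,0.168,0,0,0,13.4,0.081,0.181,0,0,0,14.5,0.0836,0.1865,0,0,0,14.9]
}}

```text
t: 53.05
tcp_pos: [0.5312, -0.0027, 0.2035]
tool_rot: [1.0, 0.009, -0.0, -0.0]
force: [-0.1, -1.1, -2.7]
finger_gap: 0.243
gripper_force: 89.2
```

```bash
python3 -c "
from h import *
cab(.116)"
```

```text
53.05 tcp [ 0.5312 -0.0027  0.2035] yaw 1.06 loc [-0.1849  0.2857] f [-0.1 -1.1 -2.7] ft [ 0.    0.1  -0.04] gap 0.243
tcp cab [-0.2539435  -0.29879187]
[ 171  211   43   43 1437] r 22.2 z 0.116 [-0.00075545 -0.12403185] z.116 [-0.00075545 -0.12403185]
[ 123  240   43   44 1418] r 22.2 z 0.116 [-0.00269091 -0.00221859] z.116 [-0.00269091 -0.00221859]
[  75  269   40   43 1275] r 22.1 z 0.116 [0.00032934 0.12416045] z.116 [0.00032934 0.12416045]
```

Request:
{"name": "step_arm", "arguments": {
  "commands": [-0.001,0,0.025,0,0,0,-0.0015,0,0.055,0,0,0,-0.0015,0,0.085,0,0,0,-0.0015,0,0.11,0,0,0,-0.0015,0,0.127,0,0,0,-0.0015,0,0.136,0,0,0,-0.0015,0,0.14,0,0,0,-0.0015,0,0.142,0,0,0,-0.0015,0,0.143,0,0,0,-0.0015,0,0.143,0,0,0]
}}

```text
t: 54.1
tcp_pos: [0.5296, -0.0026, 0.0615]
tool_rot: [1.0, 0.01, 0.001, 0.0]
force: [0.5, 0.7, -2.4]
finger_gap: 0.243
gripper_force: 89.3
```

Request:
{"name": "step_arm", "arguments": {
  "commands": [0,0,0,0,0,0,0,0,0,0,0,0,0,0,0,0,0,0,0,0,0,0,0,0,0,0,0,0,0,0,0,0,0,0,0,0,0,0,0,0,0,0,0,0,0,0,0,0,0,0,0,0,0,0,0,0,0,0,0,0],
  "jaw": 80
}}

```text
t: 55.1
tcp_pos: [0.5291, -0.0026, 0.0608]
tool_rot: [1.0, 0.009, -0.0, -0.0]
force: [0.1, -0.5, -0.2]
finger_gap: 0.799
gripper_force: 0.0
```

Request:
{"name": "step_arm", "arguments": {
  "commands": [0,0,-0.01,0,0,0,0,0,-0.03,0,0,0,0,0,-0.06,0,0,0,0,0,-0.09,0,0,0,0,0,-0.12,0,0,0,0,0,-0.13,0,0,0,-0.02,-0.02,-0.13,0,0,0,-0.05,-0.06,-0.13,0,0,0,-0.07,-0.095,-0.13,0,0,0,-0.07,-0.1,-0.13,0,0,0]
}}

```text
t: 56.1
tcp_pos: [0.4521, 0.0989, 0.1902]
tool_rot: [1.0, 0.011, -0.003, -0.001]
force: [0.0, -1.5, -0.8]
finger_gap: 0.8
gripper_force: 0.0
```

Run:
```python
from h import *
cab(.116);t=snap('top')
hsv=cv2.cvtColor(t['pixels'],cv2.COLOR_BGR2HSV);m=cv2.inRange(hsv,(0,150,80),(8,255,255));m[:,:200]=0;m[:,400:]=0
n,_,a,c=cv2.connectedComponentsWithStats(m);print([(a[i,4],c[i],at(t,*c[i],.083)) for i in range(1,n)])
cv2.imwrite('pics/f1.png',cv2.resize(t['pixels'][150:350,40:400],None,fx=2.2,fy=2.2,interpolation=cv2.INTER_CUBIC))
```

```text
56.1 tcp [0.4521 0.0989 0.1902] yaw 1.28 loc [-0.3044  0.3337] f [ 0.  -1.5 -0.8] ft [-0.04  0.05 -0.04] gap 0.8
tcp cab [-0.26628436 -0.17059829]
[ 171  211   43   43 1441] r 22.2 z 0.116 [-0.00075545 -0.12403185] z.116 [-0.00075545 -0.12403185]
[ 123  240   43   44 1418] r 22.2 z 0.116 [-0.00269091 -0.00221859] z.116 [-0.00269091 -0.00221859]
[  75  269   40   43 1273] r 22.1 z 0.116 [0.00032934 0.12416045] z.116 [0.00032934 0.12416045]
[(np.int32(78), array([274.8974359 , 288.19230769]), array([0.53330199, 0.09726201, 0.083     ]))]
```

View pics/f1.png

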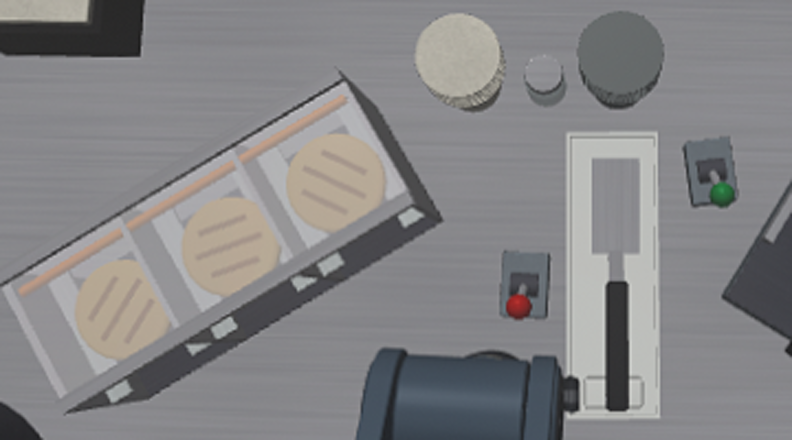

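Request:
{"name": "step_arm", "arguments": {
  "commands": [0,0.002,0,0,0,0,0,0.002,0,0,0,0,0,0.002,0.02,0,0,0,0,0.002,0.05,0,0,0,0,0.002,0.08,0,0,0,0,0.002,0.105,0,0,0,0,0.002,0.118,0,0,0,0,0.002,0.12,0,0,0,0,0.002,0.12,0,0,0,0,0.002,0.12,0,0,0],
  "jaw": 0
}}

```text
t: 57.2
tcp_pos: [0.4582, 0.0937, 0.0714]
tool_rot: [1.0, 0.009, 0.001, 0.0]
force: [0.6, -0.7, 1.0]
finger_gap: -0.002
gripper_force: 0.0
```

Request:
{"name": "step_arm", "arguments": {
  "commands": [0.01,0,0,0,0,0,0.02,0,0,0,0,0,0.03,0,0,0,0,0,0.04,0,0,0,0,0,0.05,0,0,0,0,0,0.06,0,0,0,0,0,0.07,0,0,0,0,0,0.08,0,0,0,0,0,0.09,0,0,0,0,0,0.1,0,0,0,0,0]
}}

```text
t: 58.2
tcp_pos: [0.5577, 0.096, 0.0705]
tool_rot: [1.0, 0.009, -0.0, -0.0]
force: [-2.6, 0.3, -1.1]
finger_gap: -0.001
gripper_force: 0.6
```

Request:
{"name": "step_arm", "arguments": {
  "commands": [0.006,0,0,0,0,0,0.012,0,0,0,0,0,0.017,0,0,0,0,0,0.021,0,0,0,0,0,0.025,0,0,0,0,0,0.028,0,0,0,0,0,0.03,0,0,0,0,0,0.03,0,0,0,0,0,0.03,0,0,0,0,0,0.03,0,0,0,0,0]
}}

```text
t: 59.2
tcp_pos: [0.5626, 0.0963, 0.069]
tool_rot: [1.0, 0.011, -0.027, 0.001]
force: [-38.8, -5.0, 26.3]
finger_gap: 0.0
gripper_force: 19.7
```

Request:
{"name": "step_arm", "arguments": {
  "commands": [-0.03,0,0,0,0,0,-0.06,0,0,0,0,0,-0.08,0,0,0,0,0,-0.1,0,0,0,0,0,-0.1,0,-0.03,0,0,0,-0.1,0,-0.06,0,0,0,-0.1,0,-0.09,0,0,0,-0.13,-0.03,-0.11,0,0,0,-0.13,-0.03,-0.11,0,0,0,-0.13,-0.03,-0.11,0,0,0]
}}

```text
t: 60.2
tcp_pos: [0.4572, 0.1246, 0.1816]
tool_rot: [1.0, 0.01, 0.001, 0.0]
force: [0.2, 0.1, 0.3]
finger_gap: 0.002
gripper_force: 0.0
```

Run:
```python
from h import *
for n in('top','scene'):
    t=snap(n)
    hsv=cv2.cvtColor(t['pixels'],cv2.COLOR_BGR2HSV);m=cv2.inRange(hsv,(0,150,80),(8,255,255));m[:,:230]=0;m[:,400:]=0;m[350:]=0
    k,_,a,c=cv2.connectedComponentsWithStats(m);print(n,[(a[i,4],c[i],at(t,*c[i],.083)) for i in range(1,k) if a[i,4]>9])
    m=cv2.inRange(hsv,(50,100,40),(75,255,255));q,_,s_,cc=cv2.connectedComponentsWithStats(m);print([(s_[i,4],cc[i]) for i in range(1,q) if s_[i,4]>15])
cab(.116)
```

```text
top [(np.int32(69), array([276.46376812, 262.05797101]), array([0.59148317, 0.09540139, 0.083     ]))]
[(np.int32(84), array([367.66666667, 237.63095238]))]
scene [(np.int32(44), array([353.09090909, 233.36363636]), array([0.58279677, 0.09234052, 0.083     ]))]
[(np.int32(59), array([272.13559322, 233.94915254]))]
60.3 tcp [0.4575 0.1239 0.1807] yaw 1.1 loc [-0.3124  0.358 ] f [-0.5 -0.4  0.3] ft [ 0.04  0.04 -0.  ] gap -0.002
tcp cab [-0.24830291 -0.15236311]
[ 171  211   43   43 1446] r 22.2 z 0.116 [-0.00075545 -0.12403185] z.116 [-0.00075545 -0.12403185]
[ 123  240   43   44 1418] r 22.2 z 0.116 [-0.00269091 -0.00221859] z.116 [-0.00269091 -0.00221859]
[  75  269   40   44 1276] r 22.1 z 0.116 [0.00032934 0.12416045] z.116 [0.00032934 0.12416045]
```

Run:
```python
from h import *
t=snap('top');s=snap('scene')
f=dict(fx=5,fy=5,interpolation=cv2.INTER_CUBIC)
cv2.imwrite('pics/f2.png',np.hstack([cv2.resize(t['pixels'][225:325,240:320],None,**f),cv2.resize(s['pixels'][200:300,320:400],None,**f)]))
for th in(.6,.75,.9,1.):
    p=(.5669+.07*np.sin(th-.5),.096,.022+.07*np.cos(th-.5));print(th,np.round(proj(t,p),1),np.round(proj(s,p),1))
p=(.5669-.0336,.0973,.0834);print(0,proj(t,p),proj(s,p))
```

```text
0.6 [275.7 269.7] [355.3 229. ]
0.75 [275.9 265.1] [354.5 231.8]
0.9 [276.1 260.8] [353.8 235. ]
1.0 [276.3 258. ] [353.2 237.3]
0 (np.float64(274.86667255001726), np.float64(288.1907545810517)) (np.float64(358.2714949805236), np.float64(223.1758101945104))
```

View pics/f2.png

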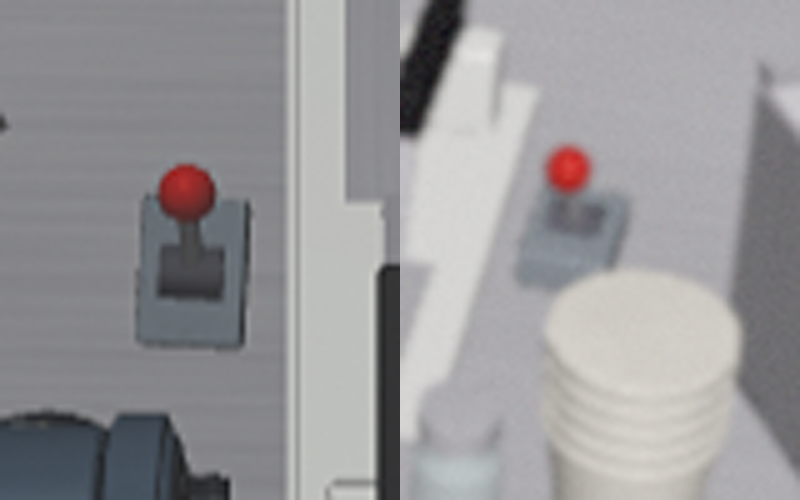

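```bash
python3 -c "
from h import *
st();print(manip.sign_off())"
```

```text
60.45 tcp [0.4572 0.1236 0.1801] yaw 1.05 loc [-0.3125  0.3576] f [-0.4  0.3 -0.2] ft [ 0.08 -0.05 -0.01] gap 0.002
the job is handed in; nothing more can be done
None
```

I handed the job in at 60 s: the griddle is off, all three cakes are in their bays, the spatula is back in its tray, and the cabinet lever is over to about 0.85–0.95 rad (on is above 0.75). Sign-off gave no verdict, so these results are my own camera and force readings.

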